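Open the parts-cleaning basket

TASK

Open the cleaning basket on the watchmaker's bench: unscrew the brass wing nut from its stud until it is free, without forcing the thread, lift it clear and put it in the teal dish. Then lift the perforated cover off the stud and lay it flat, boss up, wholly on the black rubber pad. Set both down gently rather than dropping them, and leave the other things on the bench where they are.

Things in the scene. Friction and masses are not known exactly. Their poses are not given: they have to be found in the camera images.
- basket: Round steel mesh basket, 110 mm across, on a grey drip stand 124 mm across, fixed to the bench as one piece. Origin on the bench at the centre of the stand, z up. Basket rim 64 mm above the bench. A threaded steel stud stands on its axis and holds the cover down by the wing nut. Clock wheels lie in the basket under the cover.
- stud_tip (a point): Top of the stud, on the basket's axis, 111 mm above the bench. The stud's right-hand thread (so the nut unscrews counter-clockwise seen from above; 6 mm pitch, 12.5 mm over the crests) runs from 85 to 100 mm above the bench; over it is a plain pilot, 6 mm thick.
- nut_center (a point): Centre of the brass wing nut's hub (28 mm across, 9 mm up and down from here), on its axis; x axis along the wings, z axis along the thread, up at the start. The two wings, 7 mm thick, reach 35 mm out from the axis, from 6 mm below (by the hub) or 1 mm above (further out) to 21 mm above this point: 12 mm over the hub. At the start it sits on the cover's boss, this point 92 mm above the bench.
- wing_nut: The same wing nut, 70 g; origin at the centre of its underside, z axis along the thread. It runs easily on its thread, with 1 mm of play: each full turn counter-clockwise raises it 6 mm, and after about 1.6 turns (10 mm up) it is free to be lifted straight up. Turned past about 2.5 turns it drops off the thread's end by up to 6 mm, still free.
- cover_boss (a point): Centre of the boss of the loose aluminium cover, half-way up the boss, on the cover's axis; z up. The boss is an upright tube 24 mm across, 16 mm high, bore 18 mm (an easy fit over the stud), on a flat perforated disc 116 mm across and 3 mm thick. The disc's underside is 11 mm below this point, its upper face 8 mm below, the boss's top 8 mm above.
- cover: The same cover, 90 g; at the start its disc lies on the basket's rim, under the wing nut. Origin at the centre of the disc's underside, z axis up through the boss.
- teal_dish: Round blue-green (teal) dish, loose, 250 g, 124 mm across outside, about 114 mm inside, 16 mm high; inner floor 4 mm above the bench. Origin at the centre of its underside. It may stand left, right or beyond the basket.
- pad: Square black rubber pad, 170 x 170 mm, 4 mm thick, fixed flat on the bench. Origin at the centre of its underside, x and y axes along its sides. It may lie left, right or beyond the basket.
- loupe: Black eye loupe, 33 mm across, 30 mm high, standing; origin under its centre. Leave alone.
- screwdriver: Small screwdriver lying on the bench, 110 mm long, handle end towards its -x; origin under it. Leave alone.
- tweezers: Steel tweezers lying on the bench, 125 mm long, 8 mm high; origin under them. Leave alone.
- press_die: Turquoise stepped disc (press die), 52 mm across, 16 mm high; origin under its centre. Leave alone.
- movement_holder: Small steel movement holder with a brass movement in it, 66 x 30 mm, 22 mm high; origin under its centre. Leave alone.
- oil_stand: Black block with four red oil cups, 34 x 96 mm, 25 mm high; origin under its centre. Leave alone.
- oil_bottle: Small black bottle, 32 mm across, 75 mm high; origin under its centre. Leave alone.
- tan_dish: Round tan dish, the same shape and size as the teal one but not the one to use; origin at the centre of its underside.
Not all that is in view belongs to the job. What is shaped like the teal_dish but red is not meant. Leave any red look-alike of the cover alone.

How it is judged:
By the outcome, as a careful person would: the job done as asked, in the order asked, and still so for the second after the job is handed in, with the robot touching nothing.
It also fails if it takes over 72 s, if anything falls off the work surface, if the arm or the gripper's body presses on something with over 40 N, if the wrist force passes 120 N, or if a joint passes its speed limit or range.

ROBOT

A 6-joint arm with a two-finger parallel gripper is mounted at the origin on the work surface. World frame = base frame: x ahead of the robot, y to its left, z up, the work surface at z = 0. Lengths are in mm, angles in rad, forces in N, time in s.
With the tool pointing down it reaches from about 300 to 775 mm from the base axis. Payload 14.6 kg.
Tool frame: the origin (TCP) lies at the very end of the fingers, on their centre line; the grasp point (between the pads) lies manip.grasp_offset behind it (manip.grasp_offset is the distance from the TCP to the grasp point, in mm); z points along the fingers, y is the direction in which the jaws open and shut (so a half turn about z gives the same grasp; the last joint's range is limited). The gripper opens to 94 mm and grips with 3 to 60 N. Pads are 16 mm wide; open, the fingers measure 119 mm over their backs; the gripper's body (75 mm by 177 mm) begins 78 mm behind the grasp point.
Start: joints at [1.19, 0.3, 1.521, -0, 1.321, -0.067], TCP at [169.769, 523.133, 205.446] pointing down, gripper open.
Joint ranges: [-3.03, 3.03], [-0.79, 2.21], [0.23, 2.52], [-1.04, 4.18], [0, 3.07], [-2.55, 2.55]. Speed limits (rad/s): [2.22, 2.22, 2.57, 3.14, 3.14, 3.14].

INTERFACE

Orientations are given as [roll, pitch, yaw] about the fixed x, y, z axes, in that order (R = Rz(yaw) Ry(pitch) Rx(roll)).
In Python, from cell import manip gives the robot as it stands.
- The arm moves only by the tool send_rows, never from a script. Its argument "commands" is a list of rows, each a list of 2 entries, a list of its own where there are three numbers: the shift along the tool's x, y, z in m, then the turn about the tool's z in rad. A call has exactly 8 rows; each row is the pose to reach, as a shift and turn from the pose commanded when the call began, along the tool's axes at that moment; what a row does not reach only later rows make up. A row lasts 1/12 s, in which the tool goes at most 41.7 mm and 7.16 degrees, less where a joint would pass 70% of its speed; a pose out of reach is approached as far as the arm can. A call with a gripper value outside its range is refused whole. "hand" is the closure, from -1 (fully open) to 1 (shut), so that 0 is half open, set as the call begins (left out, the last holds). The fingers move at their own pace and stop on an object; "force" is the grip in N (left out, the last holds). Time passes only in rows, so rows that repeat a pose let the fingers close, or fill a call up. It gives the time, the measured TCP pose, the force and the opening at its end, in the units of the state.
- manip.read_state(): the state, without advancing time (a new reading comes with each control period).
- manip.camera(name): name is "side" or "top"; returns the picture (384x512x3 uint8, red, green, blue); there is no depth.
- manip.camera_model(name): a dict with "K" (3x3 intrinsics, pixels), "k1" (the pictures are not rectified: a ray, as slopes to the right and down, at radius r is drawn at 1 + k1 r^2 times it, then the intrinsics apply), "eye" and "attitude" of the camera in the world. Camera axes: x right, y down, z forward; pixel columns grow to the right and rows downward; lengths in mm; the calibration is good to about 2 mm. A picture is of the moment at which its call begins. camera_model takes no time and is no camera call.
- manip.sign_off(): hands the job in, once; it reports no verdict.
The state is a dict: "clock": time; "joints": joint angles; "qd": joint speeds; "effort": joint torques, N m; "eef_pos": TCP position; "eef_rot": TCP orientation; "wrist_force": force on the tool from outside, world axes, zero at the start; "moment": the same for the moment, N m; "finger_gap": finger opening in mm.
Only numpy, scipy, OpenCV 4.12 (cv2) and the standard library are available. Lean on these libraries where they do the work, as an engineer would, in place of code of your own. Each camera call takes 0.05 s, during which the arm holds its last target.

## Working session

There is one attempt and no reset: what is moved stays moved. The work goes in short steps, Python scripts to look and compute and a tool call to move; the robot and the scene stay as the last step left them, time stands still between calls to the robot, and variables do not carry over. Pictures are saved under pics/ and viewed, and the job is handed in when it is done.

Besides the shell and the picture viewer there is one more tool, called as name([rows], argument=value, ...), one row to a line, values as JSON. send_rows: Moves the arm, as the interface text tells. Its arguments: {"type":"object","properties":{"commands":{"type":"array","items":{"type":"array"}},"hand":{"type":"number"},"force":{"type":"number"}},"required":["commands"]}

```bash
ls; mkdir -p pics; python3 - <<'E'
from cell import manip
import cv2
for n in("top","side"):
    im=manip.camera(n); cv2.imwrite(f"pics/{n}0.png",im[:,:,::-1]); 
    m=manip.camera_model(n); print(n,m)
print(manip.read_state(), manip.grasp_offset)
E
```

```text
pics
top {'K': array([[441.74597452,   0.        , 255.05088209],
       [  0.        , 441.74597452, 185.44543407],
       [  0.        ,   0.        ,   1.        ]]), 'k1': -0.031221492720316144, 'eye': array([ 420.13733974,   31.4914475 , 1146.2415606 ]), 'attitude': array([-3.04403926, -0.0191984 , -1.55508975])}
side {'K': array([[354.46767644,   0.        , 248.38968746],
       [  0.        , 354.46767644, 190.58789092],
       [  0.        ,   0.        ,   1.        ]]), 'k1': -0.06785985887189135, 'eye': array([255.07382336, 656.93481025, 494.95951661]), 'attitude': array([-2.09265257, -0.00596917, -2.74679537])}
{'clock': 0.1, 'joints': array([ 1.19038473e+00,  3.00398837e-01,  1.52151933e+00, -2.79818251e-05,
        1.32068834e+00, -6.66128066e-02]), 'qd': array([ 0.00117574, -0.00127565, -0.00219878, -0.00114048, -0.0030781 ,
        0.00072083]), 'effort': array([-2.91659535e-04, -5.32643223e+01, -3.53283656e+01,  7.08980835e-02,
        2.34482624e-02, -7.94925973e-05]), 'eef_pos': array([169.70041862, 522.91980096, 204.95208964]), 'eef_rot': array([-3.14057925e+00, -4.04413303e-05,  2.82780078e+00]), 'wrist_force': array([-0.41531989,  0.4752089 ,  0.01050966]), 'moment': array([-0.03432219,  0.03944208,  0.01739917]), 'finger_gap': 93.74353316494906} 18.8
```

View pics/top0.png

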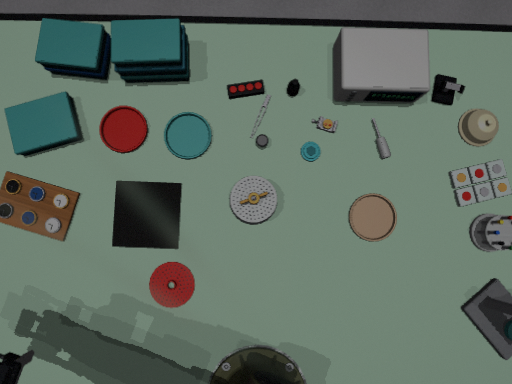

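View pics/side0.png

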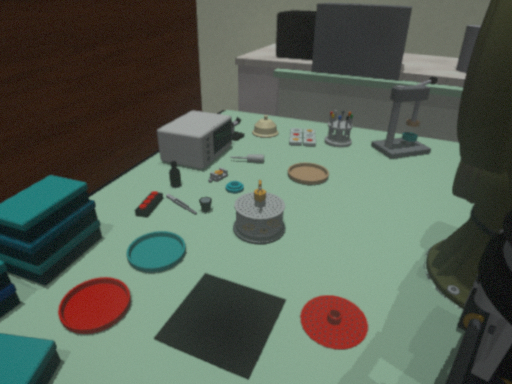

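The wing nut and cover sit on the basket at top (253,199). The dishes are teal (188,135), red (124,129) and tan (372,217). The pad is at (148,214) and a red cover look-alike is at (172,285). The teal one at (188,135) fits; the red and tan dishes don't, and the small turquoise disc at (311,151) is the press die. I'll enlarge both views to confirm.

```bash
cat > h.py <<'E'
import numpy as np, cv2
from scipy.spatial.transform import Rotation as R
from cell import manip
def model(n):
    m=manip.camera_model(n); return m, R.from_euler('xyz',m['attitude']).as_matrix()
def p2w(n,u,v,z):
    m,A=model(n);K=m['K']
    x,y=cv2.undistortPoints(np.array([[[u,v]]],float),K,np.array([m['k1'],0,0,0.]))[0,0]
    d=A@np.array([x,y,1]); t=(z-m['eye'][2])/d[2]; return m['eye']+t*d
def w2p(n,p):
    m,A=model(n);K=m['K']
    return cv2.projectPoints(np.array([p],float),cv2.Rodrigues(A.T)[0],-A.T@m['eye'],K,np.array([m['k1'],0,0,0.]))[0].ravel()
def crop(n,out,u0,v0,u1,v1,s,im=None):
    if im is None: im=manip.camera(n)[:,:,::-1]
    c=cv2.resize(im[v0:v1,u0:u1],None,fx=s,fy=s,interpolation=cv2.INTER_CUBIC)
    cv2.imwrite('pics/'+out,c)
E
python3 - <<'E'
from h import *
t=cv2.imread('pics/top0.png');s=cv2.imread('pics/side0.png')
crop('top','c1.png',100,90,300,240,4,t)
crop('top','c2.png',220,170,284,230,10,t)
crop('side','c3.png',220,170,300,245,8,s)
print(p2w('top',253,199,92),p2w('top',188,135,16),p2w('top',148,214,4), w2p('top',[0,0,0]),w2p('top',[170,523,205]))
E
```

```text
[490.98712442  17.26489358  92.        ] [659.58008132 187.64005415  16.        ] [453.5448713  285.85680765   4.        ] [256.19883809 396.8241157 ] [  7.6510833  345.42957579]
```

View pics/c1.png

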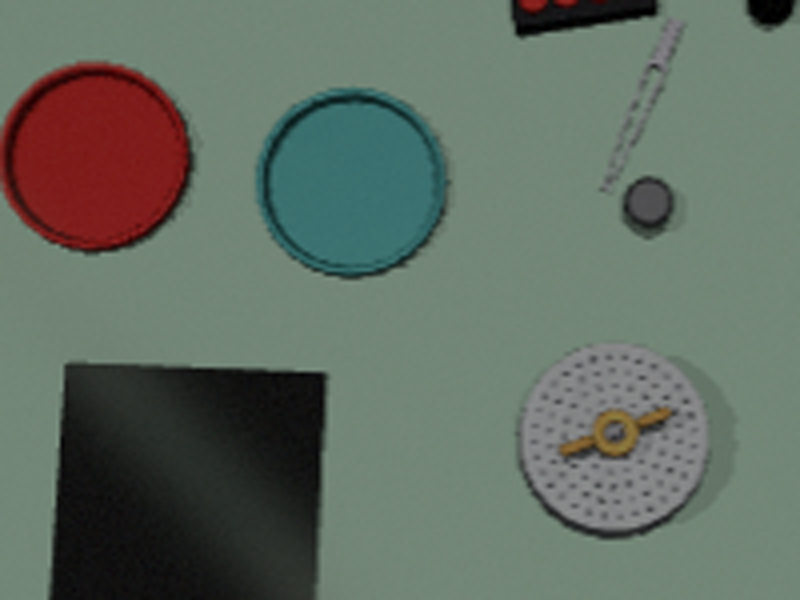

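View pics/c2.png

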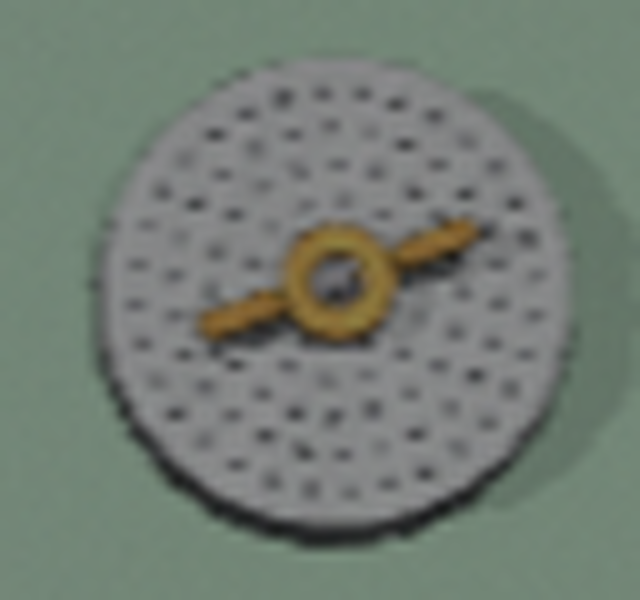

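View pics/c3.png

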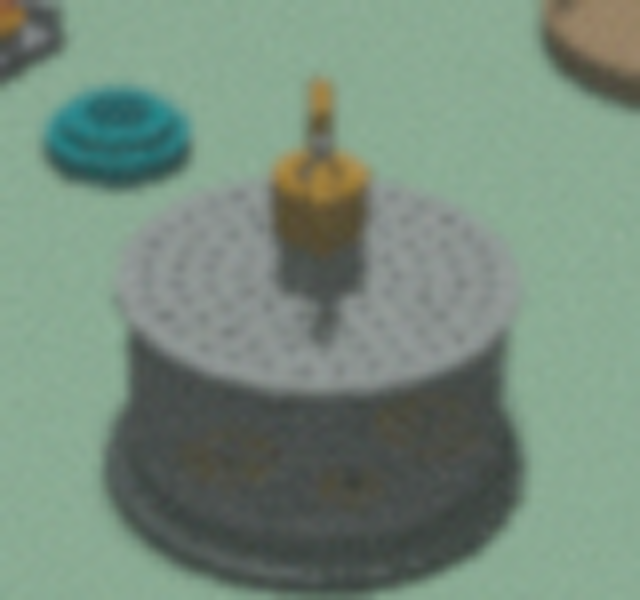

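```bash
python3 - <<'E'
from h import *
f=lambda x,y,s,u,v:((x+.5)/s-.5+u,(y+.5)/s-.5+v)
c2=lambda x,y:f(x,y,10,220,170); c1=lambda x,y:f(x,y,4,100,90); c3=lambda x,y:f(x,y,8,220,170)
print('cover top',p2w('top',*c2(338,290),67),'hub top',p2w('top',*c2(339,282),101))
a=p2w('top',*c2(200,328),113);b=p2w('top',*c2(484,229),113);print('wings',a,b,(a+b)/2,np.linalg.norm(a-b),np.arctan2(*(b-a)[1::-1]))
print('dish rim',p2w('top',*c1(352,182),16))
print('side: disc',p2w('side',*c3(318,285),67),'hub top',p2w('side',*c3(320,172),101))
im=cv2.imread('pics/top0.png')
# pad
m=((im.max(2)<75)).astype(np.uint8); 
n,l,st,ce=cv2.connectedComponentsWithStats(m)
k=l[225,125]
cnt=cv2.findContours((l==k).astype(np.uint8),0,2)[0][0]
print(st[k],cv2.minAreaRect(cnt)); 
r=cv2.boxPoints(cv2.minAreaRect(cnt)); P=[p2w('top',*q,4) for q in r]; print(np.round(P),np.mean(P,0))
s=cv2.imread('pics/side0.png')
for q in [(210,275),(286,294),(251,370),(158,325)]: print(p2w('side',*q,4))
# dish in side
print('dish side',p2w('side',156.5,250,16))
E
```

```text
cover top [493.78528591  16.08858177  67.        ] hub top [493.3696101   16.36725444 101.        ]
wings [481.18582994  48.89911879 113.        ] [505.57924685 -17.30902542 113.        ] [493.38253839  15.79504669 113.        ] 70.55889135264684 -1.2177934019937942
dish rim [659.23208707 188.6015287   16.        ]
side: disc [490.79705    20.3478015  67.       ] hub top [492.74894135  15.76360958 101.        ]
[ 112  181   70   68 4340] ((146.41395568847656, 214.3536376953125), (65.9698715209961, 66.70454406738281), 3.2397000789642334)
[[371. 376.   4.]
 [542. 374.   4.]
 [535. 203.   4.]
 [364. 207.   4.]] [453.13891124 290.00008572   4.        ]
[521.979375 205.343454   4.      ]
[368.85287169 195.04527957   4.        ]
[370.62263589 361.87573246   4.        ]
[545.97609978 347.42538948   4.        ]
dish side [654.06787869 194.72415149  16.        ]
```

```bash
cat >> h.py <<'E'
import json
def getc():
    try: return json.load(open('cmd.json'))
    except: return [169.769,523.133,205.446,2.8278]
def setc(c): json.dump(list(map(float,c)),open('cmd.json','w'))
def ax(yaw): c,s=np.cos(yaw),np.sin(yaw); return np.array([[c,s,0],[s,-c,0],[0,0,-1]])
def to(x,y,z,yaw):
    c=getc(); d=ax(c[3])@(np.array([x,y,z])-c[:3])
    print('shift m',np.round(d/1000,4),'turn',round(c[3]-yaw,3))
def did(sx,sy,sz,turn=0):  # commanded row applied
    c=getc(); p=np.array(c[:3])+ax(c[3]).T@np.array([sx,sy,sz])*1000
    setc([*p,c[3]-turn]); print('cmd',np.round(getc(),3))
def st():
    s=manip.read_state(); print(round(s['clock'],2),'pos',np.round(s['eef_pos'],2),'rot',np.round(s['eef_rot'],4),'F',np.round(s['wrist_force'],2),'M',np.round(s['moment'],3),'gap',round(s['finger_gap'],2),'j',np.round(s['joints'],3))
E
python3 -c "
from h import *
to(493.4,16.2,180,-0.85)"
```

```text
shift m [-0.4643 -0.3823  0.0254] turn 3.678
```

send_rows([
  [[-0.029,-0.024,0],0.12],
  [[-0.058,-0.048,0],0.24],
  [[-0.087,-0.072,0],0.36],
  [[-0.116,-0.096,0],0.48],
  [[-0.145,-0.12,0],0.6],
  [[-0.174,-0.144,0],0.72],
  [[-0.203,-0.168,0],0.84],
  [[-0.232,-0.192,0],0.96],
], hand=-1, force=25)

```text
clock: 0.77
eef_pos: [331.6, 267.2, 205.4]
eef_rot: [-3.141, 0.0, 1.862]
wrist_force: [0.9, 0.4, -0.0]
finger_gap: 93.8
```

```bash
python3 -c "
from h import *
did(-.232,-.192,0,.96);st()
to(493.4,16.2,180,-0.85)"
```

```text
cmd [331.176 268.897 205.446   1.868]
0.77 pos [331.58 267.19 205.37] rot [-3.1415  0.      1.8621] F [ 0.92  0.43 -0.01] M [-0.113  0.052  0.043] gap 93.78 j [0.592 0.019 1.847 0.    1.276 0.301]
shift m [-0.2891  0.0812  0.0254] turn 2.718
```

send_rows([
  [[-0.036,0.01,0],0.12],
  [[-0.072,0.02,0],0.24],
  [[-0.108,0.03,0],0.36],
  [[-0.144,0.04,0],0.48],
  [[-0.18,0.05,0],0.6],
  [[-0.216,0.06,0],0.72],
  [[-0.252,0.071,0],0.84],
  [[-0.288,0.081,0],0.96],
])

```text
clock: 1.43
eef_pos: [493.5, 15.3, 205.3]
eef_rot: [-3.141, 0.0, 0.902]
wrist_force: [-0.1, 1.2, 0.7]
finger_gap: 94.4
```

```bash
python3 -c "
from h import *
did(-.288,.081,0,.96);st()
to(493.4,16.2,170,-0.85)"
```

```text
cmd [492.915  17.212 205.446   0.908]
1.43 pos [493.51  15.33 205.28] rot [-3.1413e+00  2.0000e-04  9.0160e-01] F [-0.12  1.21  0.7 ] M [-0.019  0.11  -0.05 ] gap 94.37 j [-0.043  0.175  1.676  0.     1.291  0.626]
shift m [-0.0005  0.001   0.0354] turn 1.758
```

send_rows([
  [[0,0,0.005],0.12],
  [[0,0,0.01],0.24],
  [[0,0,0.015],0.36],
  [[0,0,0.02],0.48],
  [[0,0,0.025],0.6],
  [[0,0,0.03],0.72],
  [[0,0,0.035],0.84],
  [[0,0,0.04],0.96],
])

```text
clock: 2.1
eef_pos: [492.7, 17.2, 164.9]
eef_rot: [3.142, 0.001, -0.058]
wrist_force: [-0.1, 0.1, 0.3]
finger_gap: 94.0
```

send_rows([
  [[0,0,0.005],0.12],
  [[0,0,0.01],0.24],
  [[0,0,0.015],0.36],
  [[0,0,0.02],0.48],
  [[0,0,0.025],0.6],
  [[0,0,0.03],0.72],
  [[0,0,0.035],0.8],
  [[0,0,0.035],0.8],
])

```text
clock: 2.77
eef_pos: [492.3, 17.2, 129.4]
eef_rot: [3.14, 0.001, -0.856]
wrist_force: [0.0, -0.1, -0.9]
finger_gap: 94.3
```

```bash
python3 -c "
from h import *
did(0,0,.04,.96);did(0,0,.035,.8);
t=manip.camera('top')[:,:,::-1];s=manip.camera('side')[:,:,::-1]
crop('top','d1.png',210,150,300,240,7,t)
crop('side','d2.png',200,140,320,245,6,s)
st()
to(493.4,16.2,87,-0.85)"
```

```text
cmd [ 4.92915e+02  1.72120e+01  1.65446e+02 -5.20000e-02]
cmd [492.915  17.212 130.446  -0.852]
2.87 pos [492.78  17.2  130.35] rot [ 3.1412e+00  4.0000e-04 -8.4910e-01] F [0.32 0.15 0.02] M [0.072 0.159 0.005] gap 93.77 j [-0.039  0.253  1.766 -0.     1.123  2.381]
shift m [0.0011 0.0003 0.0434] turn -0.002
```

View pics/d2.png

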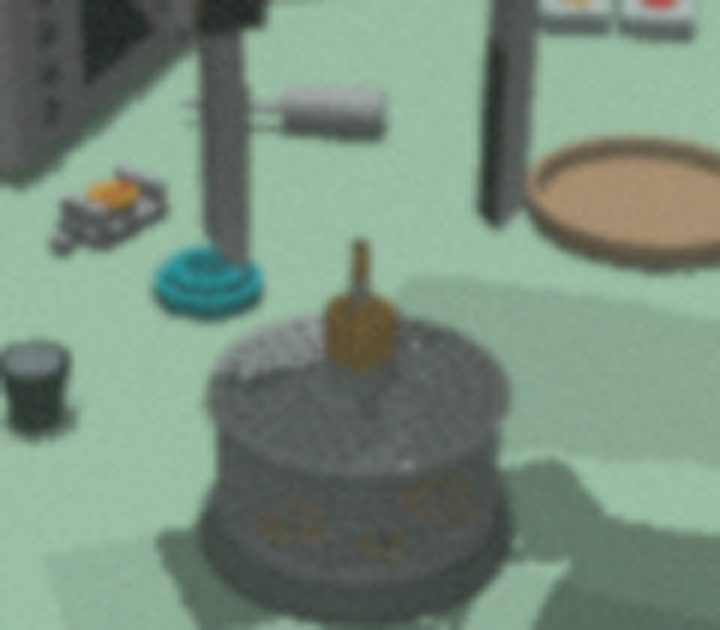

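The side crop shows the fingers straddling the hub, tips at crop (232,258) and (500,225), hub at (360,330). They clear both wings, so I'll descend.

send_rows([
  [[0.001,0,0.008],0],
  [[0.001,0,0.016],0],
  [[0.001,0,0.024],0],
  [[0.001,0,0.032],0],
  [[0.001,0,0.038],0],
  [[0.001,0,0.042],0],
  [[0.001,0,0.0435],0],
  [[0.001,0,0.0435],0],
])

```text
clock: 3.53
eef_pos: [493.5, 16.5, 86.6]
eef_rot: [3.141, 0.0, -0.852]
wrist_force: [-0.2, 0.5, 0.7]
finger_gap: 94.1
```

send_rows([
  [[0,0,0],0],
  [[0,0,0],0],
  [[0,0,0],0],
  [[0,0,0],0],
  [[0,0,0],0],
  [[0,0,0],0],
  [[0,0,0],0],
  [[0,0,0],0],
], hand=1, force=12)

```text
clock: 4.2
eef_pos: [493.6, 16.4, 87.0]
eef_rot: [3.142, -0.0, -0.852]
wrist_force: [-0.1, -0.0, 0.5]
finger_gap: 44.4
```

```bash
python3 -c "
from h import *
did(0.001,0,.0435);
s=manip.camera('side')[:,:,::-1]
crop('side','d3.png',200,140,320,245,6,s)
st()"
```

```text
cmd [493.573  16.459  86.946  -0.852]
4.25 pos [493.58  16.46  86.97] rot [-3.1416e+00 -1.0000e-04 -8.5220e-01] F [-0.16  1.06  0.35] M [0.035 0.132 0.007] gap 40.31 j [-0.041  0.314  1.802 -0.     1.026  2.382]
```

View pics/d3.png

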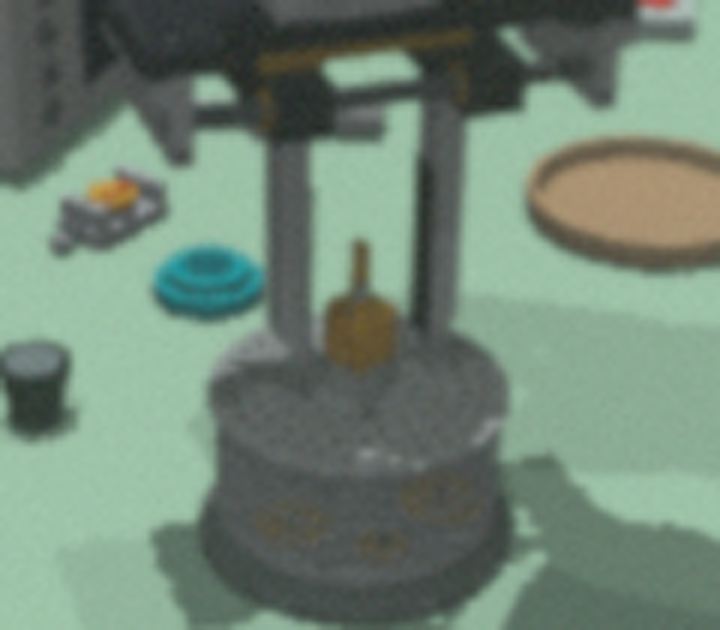

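Fingers are still closing, one each side of the hub (crop x 312 and 415, hub 325–398) and roughly centred.

send_rows([
  [[0,0,0],0],
  [[0,0,0],0],
  [[0,0,0],0],
  [[0,0,0],0],
  [[0,0,0],0],
  [[0,0,0],0],
  [[0,0,0],0],
  [[0,0,0],0],
])

```text
clock: 4.92
eef_pos: [493.7, 16.6, 87.0]
eef_rot: [-3.141, -0.0, -0.852]
wrist_force: [3.9, 3.1, -1.1]
finger_gap: 27.8
```

```bash
python3 -c "
from h import *
st()
print(ax(-.852)@manip.read_state()['wrist_force'])"
```

```text
4.92 pos [493.73  16.56  87.02] rot [-3.1411e+00 -2.0000e-04 -8.5220e-01] F [ 3.91  3.15 -1.13] M [ 0.673 -0.659  0.022] gap 27.84 j [-0.041  0.314  1.802  0.     1.025  2.382]
[ 0.20938559 -5.01741144  1.13328306]
```

send_rows([
  [[0,-0.0003,0],-0.06],
  [[0,-0.0003,-0.0001],-0.16],
  [[0,-0.0003,-0.0002],-0.28],
  [[0,-0.0003,-0.0004],-0.4],
  [[0,-0.0003,-0.0005],-0.52],
  [[0,-0.0003,-0.0006],-0.64],
  [[0,-0.0003,-0.0007],-0.76],
  [[0,-0.0003,-0.0008],-0.88],
], force=20)

```text
clock: 5.58
eef_pos: [494.1, 17.0, 87.9]
eef_rot: [-3.141, -0.001, 0.034]
wrist_force: [5.4, 6.5, -1.9]
finger_gap: 28.0
```

```bash
python3 -c "
from h import *
did(0,-.0003,-.0008,-.88);st()
print(ax(getc()[3])@manip.read_state()['wrist_force'])
s=manip.camera('side')[:,:,::-1]
crop('side','d4.png',200,140,320,245,6,s)"
```

```text
cmd [4.93799e+02 1.66570e+01 8.77460e+01 2.80000e-02]
5.58 pos [494.15  17.    87.92] rot [-3.141e+00 -1.000e-03  3.360e-02] F [ 5.4   6.49 -1.94] M [ 1.186 -0.836 -0.036] gap 27.98 j [-4.000e-02  3.130e-01  1.800e+00  1.000e-03  1.027e+00  1.497e+00]
[ 5.57932693 -6.3394037   1.93963759]
```

View pics/d4.png

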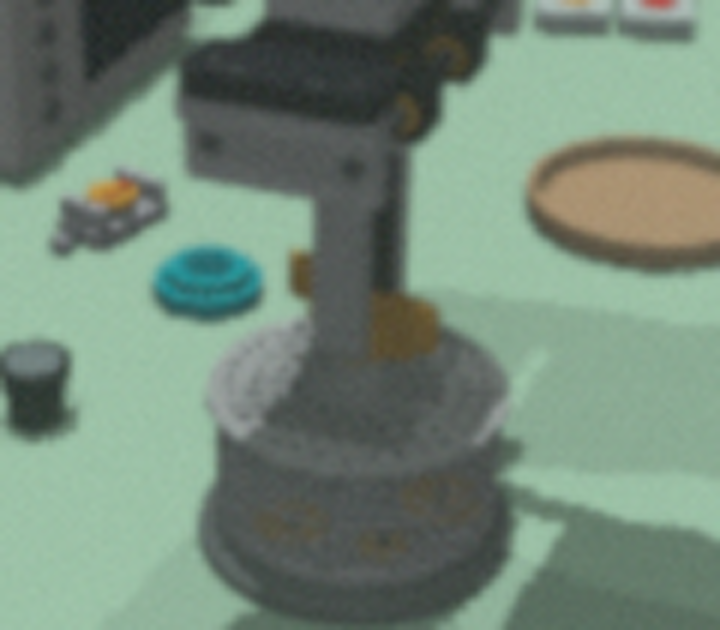

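The nut turned with the gripper: the wings are now at crop (300,270) and (440,325). A side force of about 8 N says the axis lies slightly further in +x and +y, so I'll re-centre while turning.

send_rows([
  [[0.0004,-0.0004,0],-0.06],
  [[0.0007,-0.0007,-0.0002],-0.18],
  [[0.0007,-0.0007,-0.0003],-0.3],
  [[0.0007,-0.0007,-0.0004],-0.42],
  [[0.0007,-0.0007,-0.0005],-0.54],
  [[0.0007,-0.0007,-0.0006],-0.66],
  [[0.0007,-0.0007,-0.0007],-0.78],
  [[0.0007,-0.0007,-0.0008],-0.9],
])

```text
clock: 6.3
eef_pos: [494.2, 17.6, 88.4]
eef_rot: [-3.141, -0.0, 0.934]
wrist_force: [0.4, 5.2, -0.9]
finger_gap: 27.7
```

```bash
python3 -c "
from h import *
did(.0007,-.0007,-.0008,-.9);st()
print(ax(getc()[3])@manip.read_state()['wrist_force'])"
```

```text
cmd [494.479  17.376  88.546   0.928]
6.3 pos [494.24  17.64  88.44] rot [-3.1408 -0.      0.9337] F [ 0.41  5.17 -0.91] M [ 0.902 -0.232 -0.093] gap 27.68 j [-3.900e-02  3.140e-01  1.798e+00  1.000e-03  1.030e+00  5.980e-01]
[ 4.38136722 -2.7743312   0.91030446]
```

send_rows([
  [[0.0003,-0.0003,0],-0.06],
  [[0.0003,-0.0003,-0.0002],-0.18],
  [[0.0003,-0.0003,-0.0003],-0.3],
  [[0.0003,-0.0003,-0.0004],-0.42],
  [[0.0003,-0.0003,-0.0005],-0.54],
  [[0.0003,-0.0003,-0.0006],-0.66],
  [[0.0003,-0.0003,-0.0007],-0.78],
  [[0.0003,-0.0003,-0.0009],-0.9],
])

```text
clock: 6.97
eef_pos: [493.8, 17.9, 89.2]
eef_rot: [-3.14, -0.001, 1.834]
wrist_force: [-1.1, 4.0, -0.5]
finger_gap: 27.4
```

```bash
python3 -c "
from h import *
did(.0003,-.0003,-.0009,-.9);st()
print(ax(getc()[3])@manip.read_state()['wrist_force'])"
```

```text
cmd [494.419  17.796  89.446   1.828]
6.97 pos [493.84  17.92  89.18] rot [-3.1401e+00 -6.0000e-04  1.8337e+00] F [-1.11  3.95 -0.49] M [0.597 0.1   0.059] gap 27.37 j [-0.038  0.312  1.798  0.     1.033 -0.301]
[ 4.10230531 -0.06759528  0.49199834]
```

send_rows([
  [[0.0002,0,-0.0001],-0.12],
  [[0.0002,0,-0.0002],-0.24],
  [[0.0002,0,-0.0003],-0.36],
  [[0.0002,0,-0.0005],-0.48],
  [[0.0002,0,-0.0006],-0.6],
  [[0.0002,0,-0.0007],-0.72],
  [[0.0002,0,-0.0008],-0.84],
  [[0.0002,0,-0.0009],-0.96],
])

```text
clock: 7.63
eef_pos: [493.5, 17.9, 90.0]
eef_rot: [-3.141, -0.002, 2.794]
wrist_force: [-0.4, 1.5, -1.2]
finger_gap: 27.5
```

```bash
python3 -c "
from h import *
did(.0002,0,-.0009,-.96);st()
print(ax(getc()[3])@manip.read_state()['wrist_force'])"
```

```text
cmd [494.368  17.989  90.346   2.788]
7.63 pos [493.54  17.89  89.97] rot [-3.1407e+00 -2.0000e-03  2.7937e+00] F [-0.43  1.53 -1.24] M [0.211 0.351 0.005] gap 27.5 j [-0.038  0.311  1.798 -0.     1.035 -1.261]
[0.93152556 1.29178581 1.23664704]
```

send_rows([
  [[0,0,-0.0001],-0.12],
  [[0,0,-0.0002],-0.24],
  [[0,0,-0.0003],-0.36],
  [[0,0,-0.0005],-0.48],
  [[0,0,-0.0006],-0.6],
  [[0,0,-0.0007],-0.72],
  [[0,0,-0.0008],-0.84],
  [[0,0,-0.0009],-0.96],
])

```text
clock: 8.3
eef_pos: [493.5, 17.7, 90.8]
eef_rot: [3.141, -0.002, -2.529]
wrist_force: [-2.5, -0.9, -1.3]
finger_gap: 27.6
```

```bash
python3 -c "
from h import *
did(0,0,-.0009,-.96);st()
print(ax(getc()[3])@manip.read_state()['wrist_force'])"
```

```text
cmd [494.368  17.989  91.246   3.748]
8.3 pos [493.49  17.68  90.84] rot [ 3.1407e+00 -2.3000e-03 -2.5294e+00] F [-2.49 -0.91 -1.33] M [-0.077  0.4   -0.003] gap 27.57 j [-3.800e-02  3.100e-01  1.797e+00 -1.000e-03  1.037e+00 -2.221e+00]
[2.5612718  0.66978643 1.33184382]
```

send_rows([
  [[0,0,0],0],
  [[0,0,0],0],
  [[0,0,0],0],
  [[0,0,0],0],
  [[0,0,0],0],
  [[0,0,0],0],
  [[0,0,0],0],
  [[0,0,0],0],
], hand=-1)

```text
clock: 8.97
eef_pos: [494.4, 18.0, 91.3]
eef_rot: [-3.142, -0.0, -2.536]
wrist_force: [-0.4, -0.3, 0.6]
finger_gap: 77.4
```

```bash
python3 -c "
from h import *
s=manip.camera('side')[:,:,::-1]
crop('side','e1.png',200,140,320,245,6,s)
t=manip.camera('top')[:,:,::-1]
crop('top','e2.png',220,170,284,230,10,t)
st()"
```

```text
9.07 pos [494.38  18.    91.25] rot [ 3.1416  0.     -2.5357] F [-0.13  0.14 -0.11] M [0.048 0.049 0.014] gap 85.52 j [-0.038  0.31   1.796  0.     1.036 -2.214]
```

View pics/e1.png

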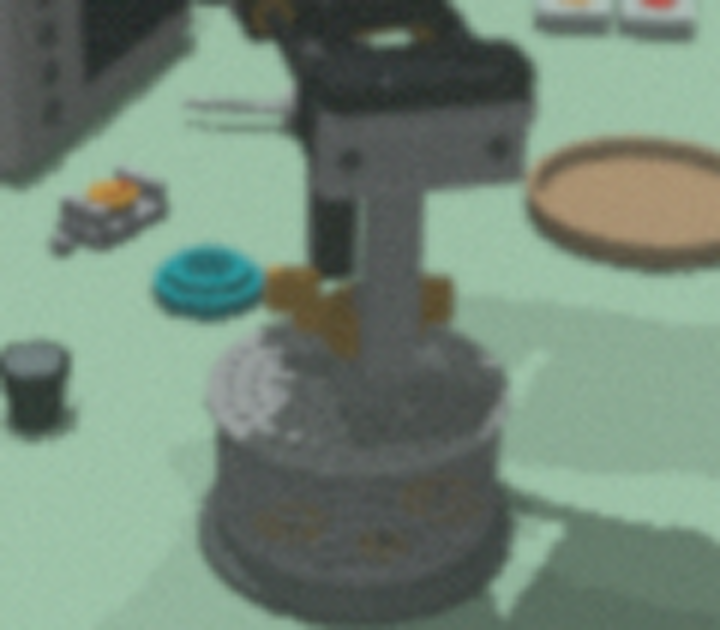

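View pics/e2.png

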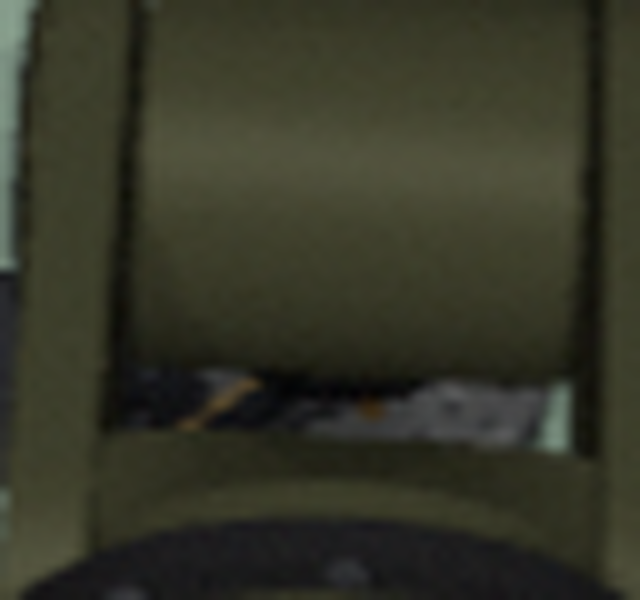

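```bash
python3 -c "
from h import *
for a in (-.2,0,.24,.5):
  for sg in (1,-1):
    p=[493.8+sg*34*np.cos(a),17.5+sg*34*np.sin(a),117]
    q=w2p('side',p); print(a,sg,((q-[200,140])*6+2.5).round())
"
```

```text
-0.2 1 [280. 248.]
-0.2 -1 [436. 299.]
0 1 [271. 255.]
0 -1 [444. 291.]
0.24 1 [265. 265.]
0.24 -1 [449. 280.]
0.5 1 [264. 277.]
0.5 -1 [448. 268.]
```

Wing tips at crop (268,268) and (452,280) match the predicted wing angle of 0.24 rad, so the nut hasn't slipped. Next I turn back with the jaws open.

send_rows([
  [[0,0,0],0.12],
  [[0,0,0],0.24],
  [[0,0,0],0.36],
  [[0,0,0],0.48],
  [[0,0,0],0.6],
  [[0,0,0],0.72],
  [[0,0,0],0.84],
  [[0,0,0],0.96],
])

```text
clock: 9.73
eef_pos: [494.4, 18.0, 91.2]
eef_rot: [-3.142, -0.0, 2.782]
wrist_force: [-0.6, 0.2, 0.1]
finger_gap: 94.0
```

send_rows([
  [[0,0,0],0.12],
  [[0,0,0],0.24],
  [[0,0,0],0.36],
  [[0,0,0],0.48],
  [[0,0,0],0.6],
  [[0,0,0],0.72],
  [[0,0,0],0.84],
  [[0,0,0],0.96],
])

```text
clock: 10.4
eef_pos: [494.4, 18.0, 91.2]
eef_rot: [-3.142, 0.0, 1.822]
wrist_force: [0.0, -0.5, 0.1]
finger_gap: 94.2
```

send_rows([
  [[0,0,0],0.12],
  [[0,0,0],0.24],
  [[0,0,0],0.36],
  [[0,0,0],0.48],
  [[0,0,0],0.6],
  [[0,0,0],0.72],
  [[0,0,0],0.84],
  [[0,0,0],0.96],
])

```text
clock: 11.07
eef_pos: [494.4, 18.0, 91.2]
eef_rot: [-3.142, 0.0, 0.862]
wrist_force: [0.2, 0.8, -0.3]
finger_gap: 93.6
```

send_rows([
  [[0,0,0],0.12],
  [[0,0,0],0.24],
  [[0,0,0],0.36],
  [[0,0,0],0.48],
  [[0,0,0],0.6],
  [[0,0,0],0.72],
  [[0,0,0],0.84],
  [[0,0,0],0.96],
])

```text
clock: 11.73
eef_pos: [494.3, 18.0, 91.2]
eef_rot: [3.142, 0.0, -0.098]
wrist_force: [0.2, -0.5, -0.1]
finger_gap: 94.4
```

```bash
python3 -c "
from h import *
did(0,0,0,.96*4);st()
to(494.0,17.9,91.2,getc()[3])
s=manip.camera('side')[:,:,::-1]
crop('side','e3.png',200,140,320,245,6,s)"
```

```text
cmd [ 4.94368e+02  1.79890e+01  9.12460e+01 -9.20000e-02]
11.73 pos [494.33  17.97  91.22] rot [ 3.1416e+00  1.0000e-04 -9.8300e-02] F [ 0.25 -0.46 -0.13] M [ 0.047  0.175 -0.017] gap 94.36 j [-0.038  0.31   1.796 -0.     1.036  1.631]
shift m [-0.0004  0.0001  0.    ] turn 0.0
```

View pics/e3.png

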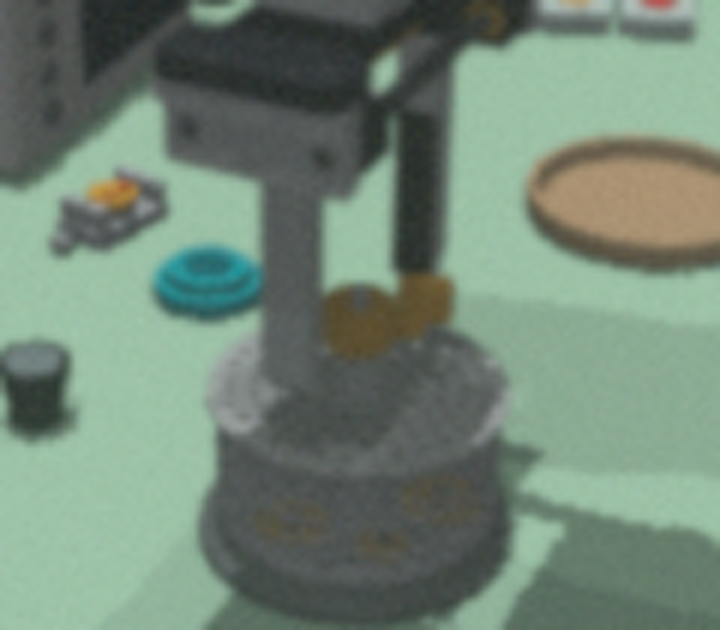

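The hub (360,320) sits between the fingers and the wing at (425,305) is clear of them. I'll close and take the second stroke.

send_rows([
  [[-0.0004,0.0001,0],0],
  [[-0.0004,0.0001,0],0],
  [[-0.0004,0.0001,0],0],
  [[-0.0004,0.0001,0],0],
  [[-0.0004,0.0001,0],0],
  [[-0.0004,0.0001,0],0],
  [[-0.0004,0.0001,0],0],
  [[-0.0004,0.0001,0],0],
], hand=1, force=20)

```text
clock: 12.45
eef_pos: [494.0, 17.9, 91.3]
eef_rot: [3.142, 0.0, -0.092]
wrist_force: [-0.3, -0.4, -0.6]
finger_gap: 44.2
```

send_rows([
  [[0,0,0],0],
  [[0,0,0],0],
  [[0,0,0],0],
  [[0,0,0],0],
  [[0,0,0],0],
  [[0,0,0],0],
  [[0,0,-0.0001],-0.08],
  [[0,0,-0.0002],-0.2],
])

```text
clock: 13.12
eef_pos: [493.9, 17.9, 91.4]
eef_rot: [3.142, 0.0, 0.111]
wrist_force: [0.6, 0.1, -0.5]
finger_gap: 27.8
```

send_rows([
  [[0,0,-0.0001],-0.12],
  [[0,0,-0.0002],-0.24],
  [[0,0,-0.0003],-0.36],
  [[0,0,-0.0005],-0.48],
  [[0,0,-0.0006],-0.6],
  [[0,0,-0.0007],-0.72],
  [[0,0,-0.0008],-0.84],
  [[0,0,-0.0009],-0.96],
])

```text
clock: 13.78
eef_pos: [493.9, 17.9, 92.3]
eef_rot: [-3.142, 0.0, 1.074]
wrist_force: [-0.9, -0.1, 0.4]
finger_gap: 27.8
```

```bash
python3 -c "
from h import *
did(-.0004,.0001,0);did(0,0,-.0002,-.2);did(0,0,-.0009,-.96);st()"
```

```text
cmd [ 4.93961e+02  1.79260e+01  9.12460e+01 -9.20000e-02]
cmd [4.93961e+02 1.79260e+01 9.14460e+01 1.08000e-01]
cmd [493.961  17.926  92.346   1.068]
13.78 pos [493.93  17.93  92.34] rot [-3.1415e+00  1.0000e-04  1.0738e+00] F [-0.88 -0.05  0.38] M [-0.02   0.145 -0.033] gap 27.78 j [-0.038  0.307  1.797 -0.     1.038  0.459]
```

Forces are close to zero, so it's now centred. I'll continue.

send_rows([
  [[0,0,-0.0001],-0.12],
  [[0,0,-0.0002],-0.24],
  [[0,0,-0.0003],-0.36],
  [[0,0,-0.0005],-0.48],
  [[0,0,-0.0006],-0.6],
  [[0,0,-0.0007],-0.72],
  [[0,0,-0.0008],-0.84],
  [[0,0,-0.0009],-0.96],
])

```text
clock: 14.45
eef_pos: [493.9, 17.9, 93.3]
eef_rot: [-3.142, 0.0, 2.034]
wrist_force: [-0.5, -0.2, 0.7]
finger_gap: 27.6
```

send_rows([
  [[0,0,-0.0001],-0.12],
  [[0,0,-0.0002],-0.24],
  [[0,0,-0.0003],-0.36],
  [[0,0,-0.0005],-0.48],
  [[0,0,-0.0006],-0.6],
  [[0,0,-0.0007],-0.72],
  [[0,0,-0.0008],-0.84],
  [[0,0,-0.0009],-0.96],
])

```text
clock: 15.12
eef_pos: [493.9, 17.9, 94.1]
eef_rot: [-3.142, -0.0, 2.994]
wrist_force: [-0.3, 0.1, 0.4]
finger_gap: 27.4
```

send_rows([
  [[0,0,-0.0001],-0.12],
  [[0,0,-0.0002],-0.24],
  [[0,0,-0.0003],-0.36],
  [[0,0,-0.0005],-0.48],
  [[0,0,-0.0006],-0.6],
  [[0,0,-0.0007],-0.72],
  [[0,0,-0.0008],-0.84],
  [[0,0,-0.0009],-0.94],
])

```text
clock: 15.78
eef_pos: [493.9, 17.9, 95.0]
eef_rot: [-3.142, -0.0, -2.349]
wrist_force: [-0.2, -0.4, 0.5]
finger_gap: 27.8
```

```bash
python3 -c "
from h import *
did(0,0,-.0009,-.96);did(0,0,-.0009,-.96);did(0,0,-.0009,-.94);st()"
```

```text
cmd [493.961  17.926  93.246   2.028]
cmd [493.961  17.926  94.146   2.988]
cmd [493.961  17.926  95.046   3.928]
15.78 pos [493.94  17.88  95.05] rot [-3.1415e+00 -1.0000e-04 -2.3491e+00] F [-0.23 -0.37  0.49] M [0.019 0.049 0.007] gap 27.79 j [-0.038  0.303  1.794 -0.     1.044 -2.401]
```

send_rows([
  [[0,0,0],0],
  [[0,0,0],0],
  [[0,0,0],0],
  [[0,0,0],0],
  [[0,0,0],0],
  [[0,0,0],0],
  [[0,0,0],0],
  [[0,0,0],0],
], hand=-1)

```text
clock: 16.45
eef_pos: [494.0, 17.9, 95.1]
eef_rot: [-3.142, -0.0, -2.356]
wrist_force: [0.3, 0.3, 0.6]
finger_gap: 77.9
```

send_rows([
  [[0,0,0],0],
  [[0,0,0],0.12],
  [[0,0,0],0.24],
  [[0,0,0],0.36],
  [[0,0,0],0.48],
  [[0,0,0],0.6],
  [[0,0,0],0.72],
  [[0,0,0],0.84],
])

```text
clock: 17.12
eef_pos: [493.9, 17.9, 95.0]
eef_rot: [-3.142, -0.0, 3.082]
wrist_force: [-0.4, -0.7, -0.7]
finger_gap: 93.8
```

send_rows([
  [[0,0,0],0.12],
  [[0,0,0],0.24],
  [[0,0,0],0.36],
  [[0,0,0],0.48],
  [[0,0,0],0.6],
  [[0,0,0],0.72],
  [[0,0,0],0.84],
  [[0,0,0],0.96],
])

```text
clock: 17.78
eef_pos: [493.9, 17.9, 95.0]
eef_rot: [-3.142, -0.0, 2.122]
wrist_force: [0.0, -0.1, -0.2]
finger_gap: 94.1
```

send_rows([
  [[0,0,0],0.12],
  [[0,0,0],0.24],
  [[0,0,0],0.36],
  [[0,0,0],0.48],
  [[0,0,0],0.6],
  [[0,0,0],0.72],
  [[0,0,0],0.84],
  [[0,0,0],0.96],
])

```text
clock: 18.45
eef_pos: [493.9, 17.9, 95.0]
eef_rot: [-3.142, 0.0, 1.162]
wrist_force: [0.2, 1.2, -0.2]
finger_gap: 94.2
```

```bash
python3 -c "
from h import *
did(0,0,0,.84+.96*2);st()
s=manip.camera('side')[:,:,::-1]
crop('side','e4.png',200,140,320,245,6,s)"
```

```text
cmd [493.961  17.926  95.046   1.168]
18.45 pos [493.95  17.94  95.04] rot [-3.1416  0.      1.1617] F [ 0.23  1.16 -0.18] M [-0.056  0.094 -0.03 ] gap 94.18 j [-0.038  0.303  1.794 -0.     1.044  0.371]
```

View pics/e4.png

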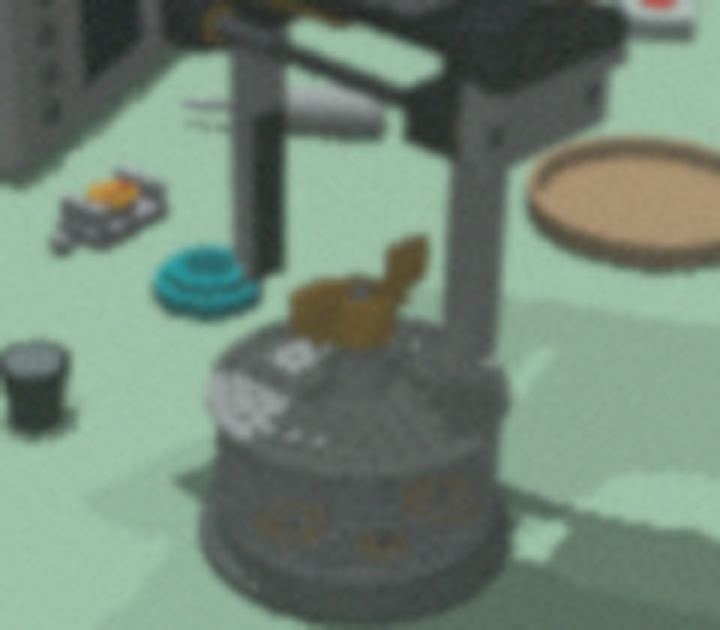

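The nut is raised and squarely between the jaws, with wing tips at crop (410,245) and (300,300). Third stroke.

send_rows([
  [[0,0,0],0],
  [[0,0,0],0],
  [[0,0,0],0],
  [[0,0,0],0],
  [[0,0,0],0],
  [[0,0,0],0],
  [[0,0,0],0],
  [[0,0,0],0],
], hand=1)

```text
clock: 19.17
eef_pos: [494.0, 17.9, 95.1]
eef_rot: [3.142, 0.0, 1.168]
wrist_force: [-0.1, -0.3, -0.1]
finger_gap: 44.1
```

send_rows([
  [[0,0,0],0],
  [[0,0,0],0],
  [[0,0,0],0],
  [[0,0,0],0],
  [[0,0,0],0],
  [[0,0,0],0],
  [[0,0,0],-0.06],
  [[0,0,-0.0001],-0.16],
])

```text
clock: 19.83
eef_pos: [494.0, 17.9, 95.2]
eef_rot: [3.142, -0.0, 1.33]
wrist_force: [0.3, -0.2, 0.1]
finger_gap: 26.8
```

send_rows([
  [[0,0,-0.0001],-0.12],
  [[0,0,-0.0002],-0.24],
  [[0,0,-0.0003],-0.36],
  [[0,0,-0.0005],-0.48],
  [[0,0,-0.0006],-0.6],
  [[0,0,-0.0007],-0.72],
  [[0,0,-0.0008],-0.84],
  [[0,0,-0.0009],-0.96],
])

```text
clock: 20.5
eef_pos: [493.9, 17.9, 96.1]
eef_rot: [-3.142, -0.0, 2.294]
wrist_force: [-1.6, 1.4, -0.0]
finger_gap: 26.4
```

send_rows([
  [[0,0,-0.0001],-0.12],
  [[0,0,-0.0002],-0.24],
  [[0,0,-0.0003],-0.36],
  [[0,0,-0.0005],-0.48],
  [[0,0,-0.0006],-0.6],
  [[0,0,-0.0007],-0.72],
  [[0,0,-0.0008],-0.84],
  [[0,0,-0.0009],-0.96],
])

```text
clock: 21.17
eef_pos: [493.9, 17.9, 97.0]
eef_rot: [-3.142, -0.0, -3.029]
wrist_force: [-0.7, -0.9, 0.8]
finger_gap: 26.7
```

send_rows([
  [[0,0,-0.0001],-0.12],
  [[0,0,-0.0002],-0.24],
  [[0,0,-0.0003],-0.36],
  [[0,0,-0.0005],-0.48],
  [[0,0,-0.0006],-0.6],
  [[0,0,-0.0007],-0.68],
  [[0,0,-0.0007],-0.68],
  [[0,0,-0.0007],-0.68],
])

```text
clock: 21.83
eef_pos: [494.0, 17.9, 97.7]
eef_rot: [-3.142, 0.0, -2.358]
wrist_force: [-0.3, 0.2, 0.2]
finger_gap: 26.3
```

```bash
python3 -c "
from h import *
did(0,0,-.0001,-.16);did(0,0,-.0009,-.96);did(0,0,-.0009,-.96);did(0,0,-.0007,-.68);st()
s=manip.camera('side')[:,:,::-1]
crop('side','e5.png',200,140,320,245,6,s)"
```

```text
cmd [493.961  17.926  95.146   1.328]
cmd [493.961  17.926  96.046   2.288]
cmd [493.961  17.926  96.946   3.248]
cmd [493.961  17.926  97.646   3.928]
21.83 pos [493.98  17.91  97.7 ] rot [-3.1415e+00  1.0000e-04 -2.3582e+00] F [-0.28  0.18  0.18] M [ 0.044  0.019 -0.07 ] gap 26.33 j [-0.038  0.299  1.792  0.     1.05  -2.392]
```

View pics/e5.png

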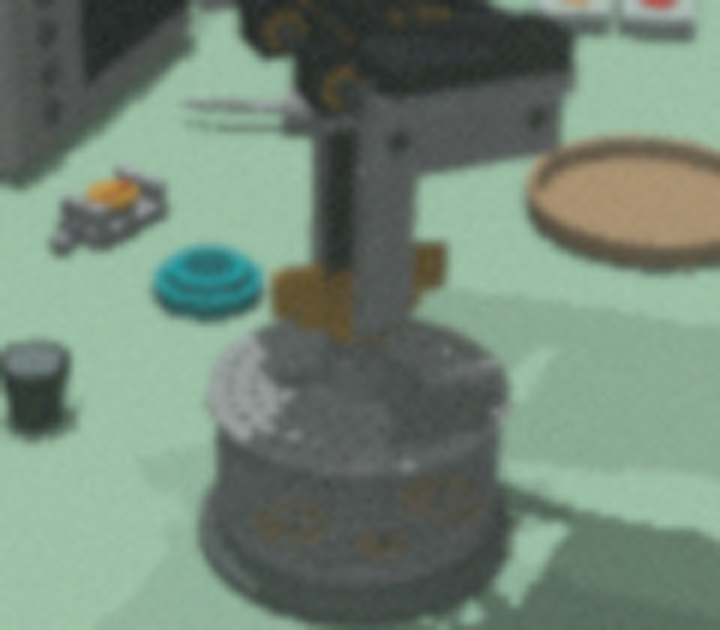

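Total 1.81 turns with the nut 10.7 mm up. I'll lift gently and watch the force.

send_rows([
  [[0,0,-0.0003],0],
  [[0,0,-0.0006],0],
  [[0,0,-0.001],0],
  [[0,0,-0.0014],0],
  [[0,0,-0.002],0],
  [[0,0,-0.002],0],
  [[0,0,-0.002],0],
  [[0,0,-0.002],0],
])

```text
clock: 22.55
eef_pos: [493.9, 17.9, 99.6]
eef_rot: [3.142, -0.0, -2.356]
wrist_force: [0.2, -0.1, -1.0]
finger_gap: 26.5
```

```bash
python3 -c "
from h import *
did(0,0,-.002);st()"
```

```text
cmd [493.961  17.926  99.646   3.928]
22.55 pos [493.94  17.92  99.61] rot [ 3.1416 -0.     -2.3555] F [ 0.17 -0.12 -1.02] M [0.03  0.005 0.024] gap 26.47 j [-0.038  0.297  1.791  0.     1.054 -2.395]
```

```bash
python3 -c "
from h import *
to(493.96,17.93,165,3.928)
c=getc();setc([c[0],c[1],99.646+65,c[3]]);to(660,190,165,3.928);setc(c)"
```

```text
shift m [-0.      0.     -0.0654] turn -0.0
shift m [-0.2391  0.0041 -0.0004] turn -0.0
```

send_rows([
  [[0,0,-0.008],0],
  [[0,0,-0.016],0],
  [[0,0,-0.025],0],
  [[0,0,-0.034],0],
  [[0,0,-0.043],0],
  [[0,0,-0.052],0],
  [[0,0,-0.06],0],
  [[0,0,-0.065],0],
])

```text
clock: 23.22
eef_pos: [494.2, 17.9, 166.0]
eef_rot: [-3.141, 0.001, -2.355]
wrist_force: [-0.1, -0.0, -1.1]
finger_gap: 26.5
```

```bash
python3 -c "
from h import *
did(0,0,-.065);st()
s=manip.camera('side')[:,:,::-1]
crop('side','e6.png',170,90,320,245,4,s)"
```

```text
cmd [493.961  17.926 164.646   3.928]
23.22 pos [494.23  17.93 166.01] rot [-3.1407e+00  9.0000e-04 -2.3554e+00] F [-0.13 -0.04 -1.06] M [0.119 0.065 0.04 ] gap 26.48 j [-0.038  0.214  1.725  0.     1.202 -2.395]
```

View pics/e6.png

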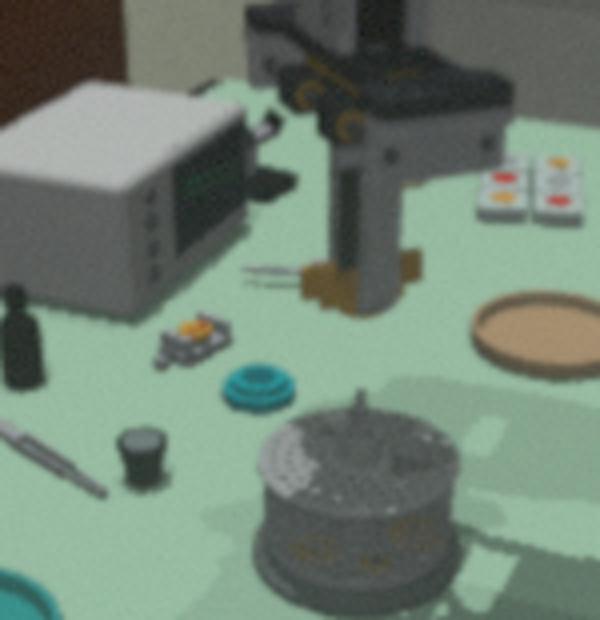

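The nut is free in the gripper at (360,285), clear of the stud tip (362,398), and the cover stayed on the basket. Next, over to the teal dish.

send_rows([
  [[-0.02,0,0],0],
  [[-0.05,0.001,0],0],
  [[-0.085,0.002,0],0],
  [[-0.12,0.002,0],0],
  [[-0.155,0.003,0],0],
  [[-0.19,0.003,0],0],
  [[-0.22,0.004,0],0],
  [[-0.239,0.004,0],0],
])

```text
clock: 23.93
eef_pos: [660.9, 192.1, 163.6]
eef_rot: [3.141, -0.001, -2.354]
wrist_force: [0.8, -1.1, -1.0]
finger_gap: 26.7
```

send_rows([
  [[0,0,0.015],0],
  [[0,0,0.035],0],
  [[0,0,0.055],0],
  [[0,0,0.075],0],
  [[0,0,0.095],0],
  [[0,0,0.11],0],
  [[0,0,0.12],0],
  [[0,0,0.125],0],
])

```text
clock: 24.6
eef_pos: [659.3, 189.7, 37.8]
eef_rot: [3.14, -0.002, -2.355]
wrist_force: [-0.2, -0.0, 0.4]
finger_gap: 26.6
```

```bash
python3 -c "
from h import *
did(-.239,.004,0);did(0,0,.125);
s=manip.camera('side')[:,:,::-1]
t=manip.camera('top')[:,:,::-1]
crop('side','f1.png',90,170,230,290,5,s)
crop('top','f2.png',140,80,240,180,6,t)
st()"
```

```text
cmd [659.992 189.888 164.646   3.928]
cmd [659.992 189.888  39.646   3.928]
24.7 pos [659.76 189.83  39.03] rot [ 3.1410e+00 -9.0000e-04 -2.3554e+00] F [-0.17  0.29 -0.62] M [0.117 0.062 0.022] gap 26.56 j [ 0.227  0.763  1.224  0.     1.156 -2.13 ]
```

View pics/f1.png

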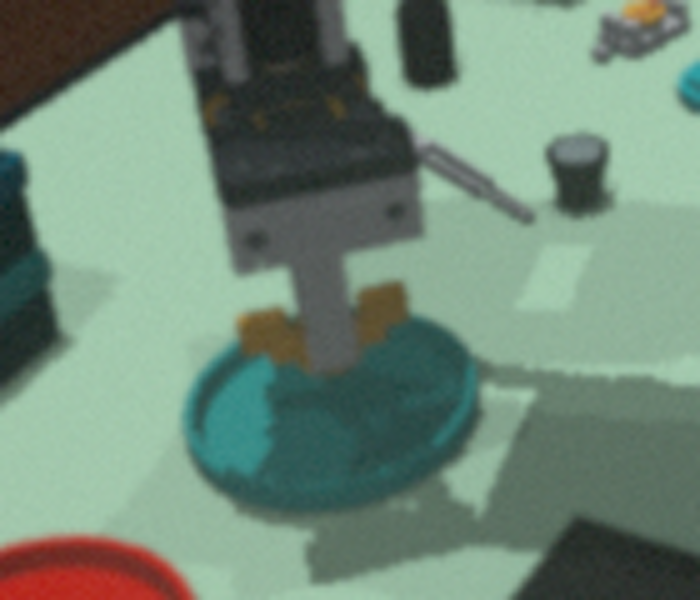

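View pics/f2.png

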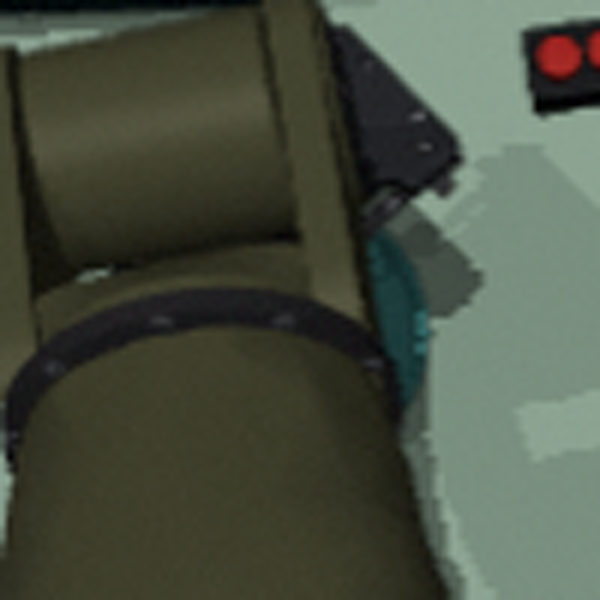

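The nut is above the middle of the dish: hub at crop (330,370), dish centre about (333,420), offset downward in the picture as expected while still 30 mm high. Now I'll lower it, slowly at the end.

send_rows([
  [[0,0,0.006],0],
  [[0,0,0.012],0],
  [[0,0,0.018],0],
  [[0,0,0.023],0],
  [[0,0,0.027],0],
  [[0,0,0.0295],0],
  [[0,0,0.0295],0],
  [[0,0,0.0295],0],
])

```text
clock: 25.37
eef_pos: [660.0, 189.9, 10.1]
eef_rot: [-3.142, -0.0, -2.355]
wrist_force: [0.4, 0.3, -0.4]
finger_gap: 26.3
```

send_rows([
  [[0,0,0.0003],0],
  [[0,0,0.0006],0],
  [[0,0,0.0009],0],
  [[0,0,0.0012],0],
  [[0,0,0.0015],0],
  [[0,0,0.0018],0],
  [[0,0,0.002],0],
  [[0,0,0.002],0],
])

```text
clock: 26.03
eef_pos: [660.1, 189.9, 8.5]
eef_rot: [-3.141, 0.0, -2.355]
wrist_force: [-1.1, -0.4, 3.2]
finger_gap: 26.5
```

```bash
python3 -c "
from h import *
did(0,0,.0315);st()
s=manip.camera('side')[:,:,::-1]
crop('side','f3.png',100,190,220,290,6,s)
"
```

```text
cmd [659.992 189.888   8.146   3.928]
26.03 pos [660.09 189.92   8.53] rot [-3.1414e+00  3.0000e-04 -2.3553e+00] F [-1.11 -0.43  3.16] M [-0.019  0.317 -0.047] gap 26.52 j [ 0.227  0.8    1.236 -0.     1.105 -2.13 ]
```

View pics/f3.png

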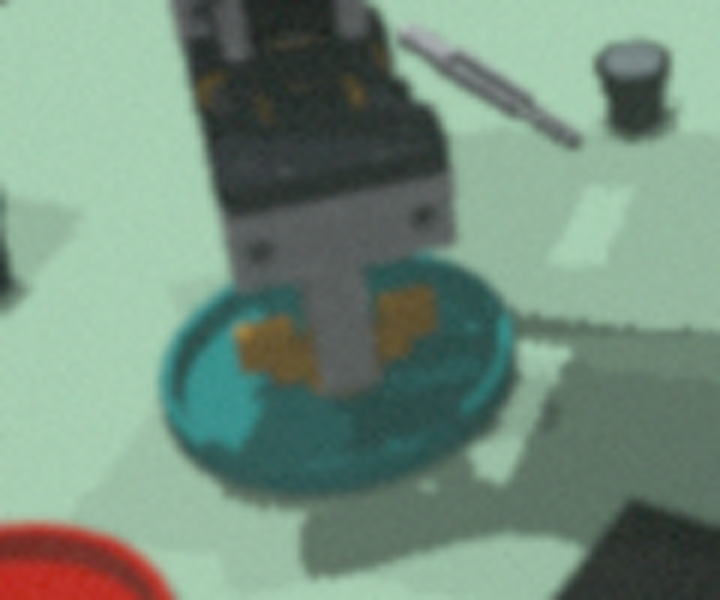

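There's a 3 N contact: the nut is standing on the dish floor inside the rim. I'll open only half-way so the fingers don't push the dish wall.

send_rows([
  [[0,0,0],0],
  [[0,0,0],0],
  [[0,0,0],0],
  [[0,0,0],0],
  [[0,0,0],0],
  [[0,0,0],0],
  [[0,0,-0.002],0],
  [[0,0,-0.006],0],
], hand=0.05)

```text
clock: 26.75
eef_pos: [659.7, 189.8, 13.8]
eef_rot: [3.141, -0.001, -2.355]
wrist_force: [-1.1, 0.3, -0.3]
finger_gap: 44.6
```

send_rows([
  [[0,0,-0.01],0],
  [[0,0,-0.022],0],
  [[0,0,-0.037],0],
  [[0,0,-0.055],0],
  [[0,0,-0.075],0],
  [[0,0,-0.095],0],
  [[0,0,-0.115],0],
  [[0,0,-0.13],0],
])

```text
clock: 27.42
eef_pos: [660.4, 190.0, 147.8]
eef_rot: [-3.14, 0.003, -2.355]
wrist_force: [-0.9, -0.2, -0.1]
finger_gap: 44.6
```

```bash
python3 -c "
from h import *
did(0,0,-.136);
s=manip.camera('side')[:,:,::-1]
crop('side','f4.png',100,170,320,290,3.6,s)
st()
to(493.96,17.93,145,2.0)
"
```

```text
cmd [659.992 189.888 144.146   3.928]
27.47 pos [661.37 190.22 150.7 ] rot [-3.1379  0.0059 -2.3553] F [0.55 0.49 3.08] M [0.046 0.031 0.033] gap 44.92 j [ 0.227  0.652  1.138  0.     1.345 -2.13 ]
shift m [ 0.239  -0.004  -0.0009] turn 1.928
```

View pics/f4.png

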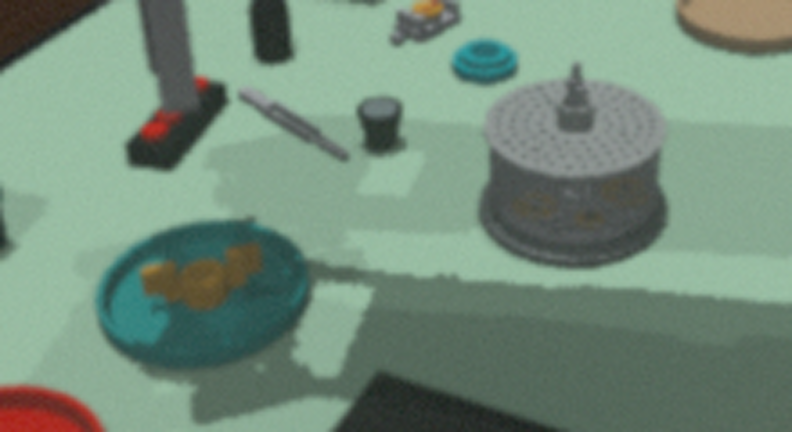

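The nut stands upright in the teal dish at crop (205,275). The bare stud and cover are at (575,110). Next, back to the basket for the cover.

send_rows([
  [[0.02,0,0],0.12],
  [[0.05,-0.001,0],0.24],
  [[0.085,-0.001,0],0.36],
  [[0.12,-0.002,0],0.48],
  [[0.155,-0.003,0],0.6],
  [[0.19,-0.003,0],0.72],
  [[0.22,-0.004,0],0.84],
  [[0.239,-0.004,0],0.96],
])

```text
clock: 28.13
eef_pos: [492.2, 16.4, 144.7]
eef_rot: [-3.141, 0.001, 2.961]
wrist_force: [0.4, 0.4, 1.1]
finger_gap: 44.4
```

send_rows([
  [[0,0,0],0.12],
  [[0,0,0],0.24],
  [[0,0,0],0.36],
  [[0,0,0.004],0.48],
  [[0,0,0.008],0.6],
  [[0,0,0.012],0.72],
  [[0,0,0.016],0.84],
  [[0,0,0.02],0.96],
])

```text
clock: 28.8
eef_pos: [494.0, 17.9, 124.5]
eef_rot: [3.141, 0.0, 2.002]
wrist_force: [-0.8, 0.0, -0.2]
finger_gap: 45.0
```

```bash
python3 -c "
from h import *
did(.239,-.004,0,.96);did(0,0,.02,.96);
s=manip.camera('side')[:,:,::-1]
crop('side','g1.png',200,140,320,245,6,s)
st()
to(493.96,17.93,70,getc()[3])
"
```

```text
cmd [493.961  17.926 144.146   2.968]
cmd [493.961  17.926 124.146   2.008]
28.85 pos [493.68  17.92 123.72] rot [-3.1414e+00 -1.0000e-04  1.9926e+00] F [ 0.58  0.07 -1.34] M [-0.02   0.014  0.001] gap 44.64 j [-0.038  0.264  1.77  -0.     1.108 -0.46 ]
shift m [0.     0.     0.0541] turn 0.0
```

View pics/g1.png

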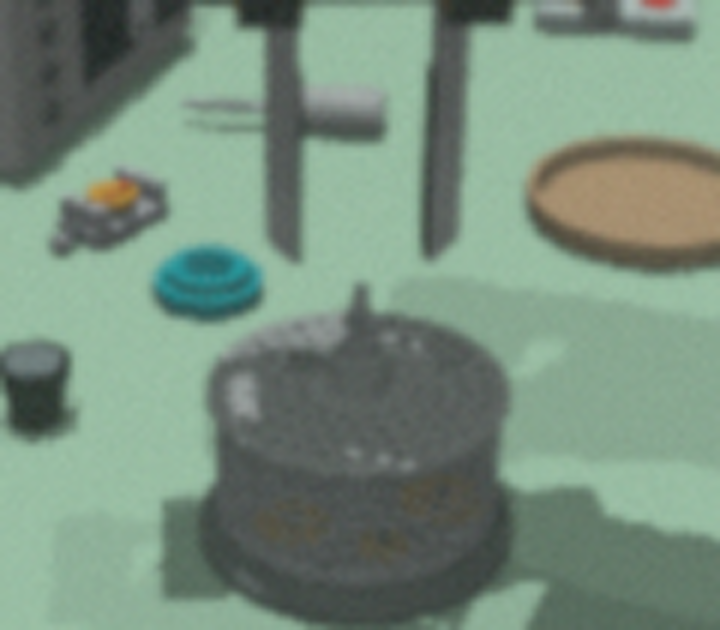

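The fingers straddle the stud at crop (360,290), tips at (290,258) and (433,258). Descending to the boss.

send_rows([
  [[0,0,0.008],0],
  [[0,0,0.018],0],
  [[0,0,0.028],0],
  [[0,0,0.038],0],
  [[0,0,0.046],0],
  [[0,0,0.051],0],
  [[0,0,0.0535],0],
  [[0,0,0.0535],0],
])

```text
clock: 29.52
eef_pos: [493.8, 17.9, 70.1]
eef_rot: [-3.141, -0.0, 2.008]
wrist_force: [0.1, 0.4, 0.0]
finger_gap: 44.9
```

send_rows([
  [[0,0,0],0],
  [[0,0,0],0],
  [[0,0,0],0],
  [[0,0,0],0],
  [[0,0,0],0],
  [[0,0,0],0],
  [[0,0,0],0],
  [[0,0,0],0],
], hand=1, force=20)

```text
clock: 30.18
eef_pos: [494.1, 17.9, 71.0]
eef_rot: [3.141, 0.0, 2.008]
wrist_force: [-1.2, 0.1, 6.1]
finger_gap: 22.4
```

```bash
python3 -c "
from h import *
did(0,0,.0535);st()
"
```

```text
cmd [493.961  17.926  70.646   2.008]
30.18 pos [494.14  17.92  70.95] rot [3.1412e+00 3.0000e-04 2.0078e+00] F [-1.22  0.11  6.07] M [-0.07   0.284  0.073] gap 22.43 j [-0.038  0.339  1.812 -0.     0.99  -0.475]
```

```bash
python3 -c "
from h import *
s=manip.camera('side')[:,:,::-1]
crop('side','g2.png',220,150,300,225,9,s)
st()
"
```

```text
30.23 pos [494.12  17.93  70.95] rot [3.1412e+00 2.0000e-04 2.0078e+00] F [-0.64 -0.1   4.76] M [-0.081  0.307  0.057] gap 22.74 j [-0.038  0.339  1.812 -0.     0.99  -0.475]
```

View pics/g2.png

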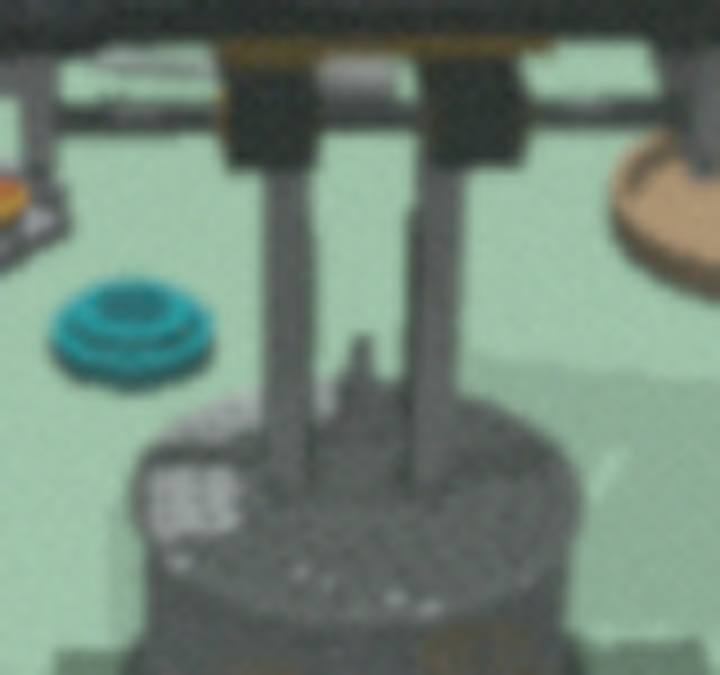

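The fingers hold the boss at crop (365,450), tips just above the disc. I'll lift slowly.

send_rows([
  [[0,0,-0.0005],0],
  [[0,0,-0.001],0],
  [[0,0,-0.002],0],
  [[0,0,-0.003],0],
  [[0,0,-0.004],0],
  [[0,0,-0.005],0],
  [[0,0,-0.006],0],
  [[0,0,-0.006],0],
])

```text
clock: 30.9
eef_pos: [494.1, 17.9, 76.9]
eef_rot: [3.141, 0.0, 2.008]
wrist_force: [0.1, 0.0, -1.4]
finger_gap: 22.6
```

```bash
python3 -c "
from h import *
did(0,0,-.006)
s=manip.camera('side')[:,:,::-1]
crop('side','g3.png',210,140,310,245,6,s)
st()
"
```

```text
cmd [493.961  17.926  76.646   2.008]
30.95 pos [494.    17.92  76.75] rot [3.1414e+00 1.0000e-04 2.0078e+00] F [ 0.27 -0.5  -1.23] M [-0.07   0.087  0.04 ] gap 22.49 j [-0.038  0.33   1.808  0.     1.003 -0.475]
```

View pics/g3.png

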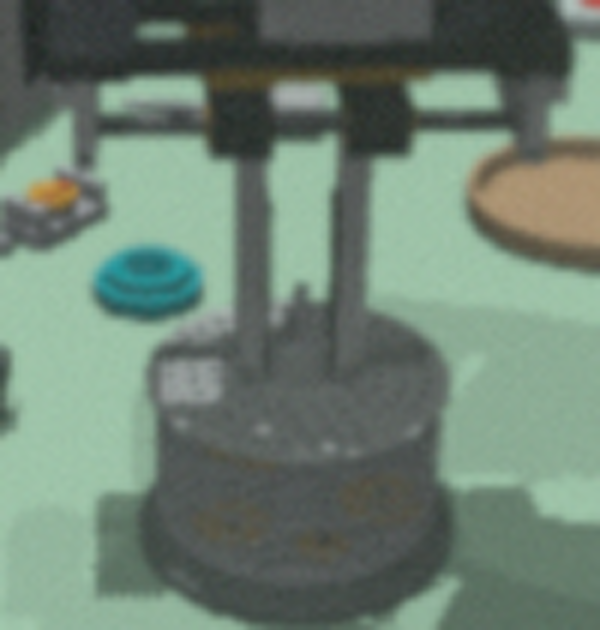

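The cover came up level with about 1 N of weight on the wrist. I'll raise it clear of the stud and carry it to the pad.

send_rows([
  [[0,0,-0.006],0],
  [[0,0,-0.014],0],
  [[0,0,-0.022],0],
  [[0,0,-0.031],0],
  [[0,0,-0.04],0],
  [[0,0,-0.05],0],
  [[0,0,-0.058],0],
  [[0,0,-0.065],0],
])

```text
clock: 31.62
eef_pos: [494.1, 17.9, 142.9]
eef_rot: [3.141, 0.0, 2.008]
wrist_force: [-0.1, 0.5, -0.2]
finger_gap: 22.4
```

```bash
python3 -c "
from h import *
did(0,0,-.065)
s=manip.camera('side')[:,:,::-1]
crop('side','g4.png',150,100,330,245,4,s)
st()
to(453,287,142,2.008)
i=cv2.imread('pics/top0.png')
crop('top','g5.png',100,170,196,260,7,i)
"
```

```text
cmd [493.961  17.926 141.646   2.008]
31.67 pos [494.6   17.91 143.9 ] rot [3.1395e+00 1.1000e-03 2.0078e+00] F [0.27 0.6  1.28] M [-0.05  -0.015 -0.001] gap 22.78 j [-0.038  0.239  1.749  0.     1.151 -0.475]
shift m [ 0.2611  0.0768 -0.0004] turn -0.0
```

View pics/g4.png

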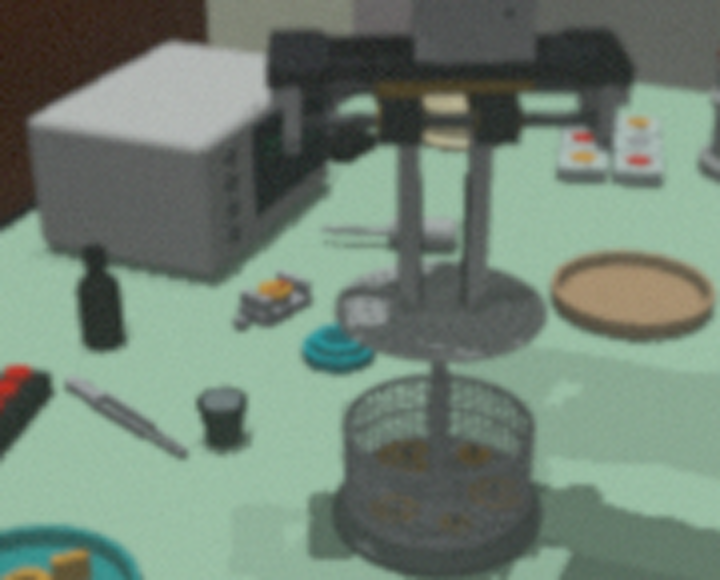

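View pics/g5.png

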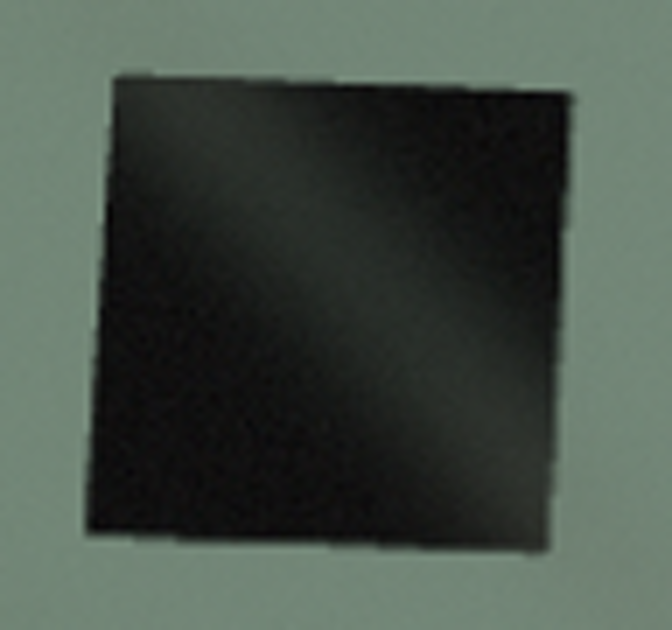

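The cover hangs level, clear of the stud tip at crop (437,362). In the enlarged view the pad corners are (115,77), (571,93), (548,550) and (89,533), so its centre is about (453,290) mm.

send_rows([
  [[0.018,0.005,0],0],
  [[0.05,0.015,0],0],
  [[0.088,0.026,0],0],
  [[0.126,0.037,0],0],
  [[0.164,0.049,0],0],
  [[0.202,0.06,0],0],
  [[0.238,0.07,0],0],
  [[0.264,0.078,0],0],
])

```text
clock: 32.33
eef_pos: [451.8, 292.8, 141.6]
eef_rot: [-3.141, -0.0, 2.009]
wrist_force: [0.4, 0.7, 0.3]
finger_gap: 22.9
```

send_rows([
  [[0,0,0.008],0],
  [[0,0,0.022],0],
  [[0,0,0.04],0],
  [[0,0,0.058],0],
  [[0,0,0.076],0],
  [[0,0,0.092],0],
  [[0,0,0.104],0],
  [[0,0,0.11],0],
])

```text
clock: 33.0
eef_pos: [452.3, 289.5, 30.0]
eef_rot: [-3.139, 0.0, 2.008]
wrist_force: [0.2, -0.6, -1.0]
finger_gap: 22.7
```

```bash
python3 -c "
from h import *
did(.264,.078,0);did(0,0,.11)
s=manip.camera('side')[:,:,::-1]
crop('side','g6.png',140,230,310,384,4,s)
st()
"
```

```text
cmd [452.899 290.128 141.646   2.008]
cmd [452.899 290.128  31.646   2.008]
33.05 pos [452.24 289.49  29.73] rot [-3.1390e+00  2.0000e-04  2.0076e+00] F [-0.13 -0.54 -1.42] M [-0.059  0.041 -0.011] gap 22.88 j [ 0.501  0.486  1.712 -0.     0.946  0.064]
```

View pics/g6.png

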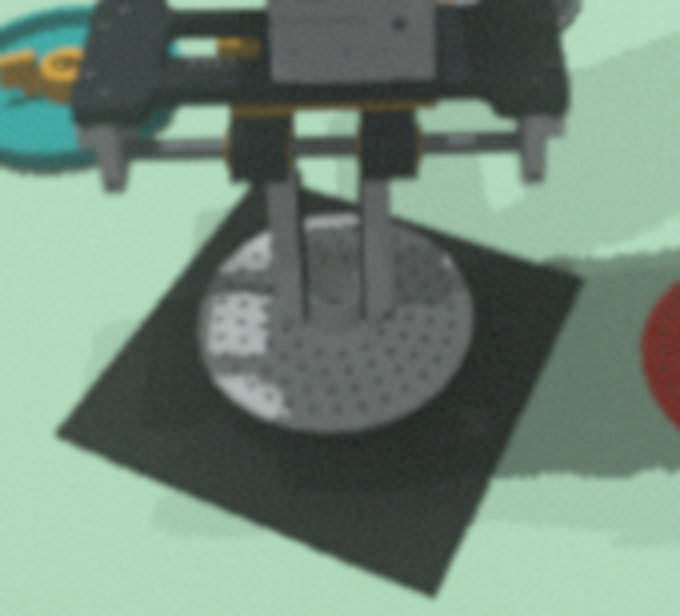

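The cover is above the pad: disc centre at crop (335,320), pad centre about (320,390), offset as expected at 23 mm height. Lowering.

send_rows([
  [[0,0,0.004],0],
  [[0,0,0.008],0],
  [[0,0,0.012],0],
  [[0,0,0.015],0],
  [[0,0,0.017],0],
  [[0,0,0.0185],0],
  [[0,0,0.0185],0],
  [[0,0,0.0185],0],
])

```text
clock: 33.72
eef_pos: [452.9, 290.2, 13.2]
eef_rot: [3.141, -0.0, 2.008]
wrist_force: [-0.1, -0.6, -0.6]
finger_gap: 22.8
```

send_rows([
  [[0,0,0.0003],0],
  [[0,0,0.0006],0],
  [[0,0,0.0009],0],
  [[0,0,0.0012],0],
  [[0,0,0.0015],0],
  [[0,0,0.0018],0],
  [[0,0,0.002],0],
  [[0,0,0.002],0],
])

```text
clock: 34.38
eef_pos: [452.9, 290.1, 11.1]
eef_rot: [-3.142, -0.0, 2.008]
wrist_force: [0.2, -0.4, -0.3]
finger_gap: 22.8
```

```bash
python3 -c "
from h import *
did(0,0,.0205)
s=manip.camera('side')[:,:,::-1]
crop('side','g7.png',140,230,310,384,4,s)
st()
"
```

```text
cmd [452.899 290.128  11.146   2.008]
34.43 pos [452.88 290.11  11.13] rot [-3.1415  0.      2.0078] F [-0.32  0.3  -1.43] M [-0.065  0.037 -0.011] gap 22.92 j [ 0.502  0.517  1.719 -0.     0.906  0.065]
```

View pics/g7.png

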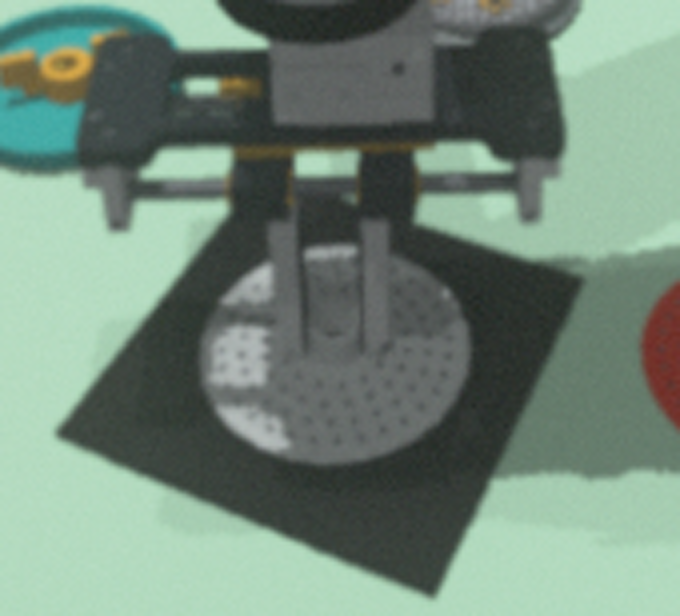

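Not in contact yet (weight still carried), so lower another 1–2 mm.

send_rows([
  [[0,0,0.0002],0],
  [[0,0,0.0004],0],
  [[0,0,0.0006],0],
  [[0,0,0.0008],0],
  [[0,0,0.001],0],
  [[0,0,0.001],0],
  [[0,0,0.001],0],
  [[0,0,0.001],0],
])

```text
clock: 35.1
eef_pos: [452.9, 290.2, 11.0]
eef_rot: [3.141, 0.0, 2.008]
wrist_force: [-5.3, -2.8, 11.8]
finger_gap: 22.4
```

```bash
python3 -c "
from h import *
did(0,0,.001);st()"
```

```text
cmd [452.899 290.128  10.146   2.008]
35.1 pos [452.93 290.15  10.96] rot [3.1414 0.     2.0079] F [-5.27 -2.81 11.85] M [-0.707  1.028  0.004] gap 22.37 j [ 0.502  0.517  1.719 -0.     0.906  0.065]
```

Contact (12 N). I'll ease off by 0.6 mm, then open and rise.

send_rows([
  [[0,0,-0.0003],0],
  [[0,0,-0.0006],0],
  [[0,0,-0.0006],0],
  [[0,0,-0.0006],0],
  [[0,0,-0.0006],0],
  [[0,0,-0.0006],0],
  [[0,0,-0.0006],0],
  [[0,0,-0.0006],0],
])

```text
clock: 35.77
eef_pos: [452.9, 290.1, 11.0]
eef_rot: [3.142, 0.0, 2.008]
wrist_force: [-3.0, -0.9, 6.0]
finger_gap: 22.6
```

send_rows([
  [[0,0,0],0],
  [[0,0,0],0],
  [[0,0,0],0],
  [[0,0,0],0],
  [[0,0,0],0],
  [[0,0,0],0],
  [[0,0,0],0],
  [[0,0,-0.002],0],
], hand=0)

```text
clock: 36.43
eef_pos: [452.7, 290.0, 12.5]
eef_rot: [-3.141, 0.0, 2.008]
wrist_force: [0.8, -0.1, -0.1]
finger_gap: 47.4
```

send_rows([
  [[0,0,-0.004],0],
  [[0,0,-0.012],0],
  [[0,0,-0.024],0],
  [[0,0,-0.04],0],
  [[0,0,-0.06],0],
  [[0,0,-0.085],0],
  [[0,0,-0.11],0],
  [[0,0,-0.125],0],
])

```text
clock: 37.1
eef_pos: [453.5, 290.5, 141.7]
eef_rot: [3.138, -0.0, 2.008]
wrist_force: [0.3, 0.5, 0.6]
finger_gap: 46.9
```

```bash
python3 -c "
from h import *
did(0,0,-.0006);did(0,0,-.127);st()
to(300,430,200,2.008)"
```

```text
cmd [452.899 290.128  10.746   2.008]
cmd [452.899 290.128 137.746   2.008]
37.1 pos [453.53 290.5  141.73] rot [ 3.1377e+00 -2.0000e-04  2.0079e+00] F [0.27 0.55 0.58] M [-0.072 -0.015 -0.077] gap 46.93 j [ 0.502  0.333  1.632 -0.     1.173  0.065]
shift m [ 0.1914 -0.0793 -0.0623] turn -0.0
```

send_rows([
  [[0.015,-0.007,-0.008],0],
  [[0.04,-0.017,-0.02],0],
  [[0.07,-0.029,-0.03],0],
  [[0.1,-0.041,-0.04],0],
  [[0.13,-0.054,-0.05],0],
  [[0.155,-0.065,-0.06],0],
  [[0.178,-0.074,-0.062],0],
  [[0.191,-0.079,-0.062],0],
])

```text
clock: 37.77
eef_pos: [298.8, 431.4, 202.1]
eef_rot: [3.139, -0.002, 2.009]
wrist_force: [0.1, -0.0, -0.3]
finger_gap: 47.1
```

send_rows([
  [[0.015,-0.015,0],0],
  [[0.035,-0.035,0],0],
  [[0.055,-0.055,0],0],
  [[0.075,-0.075,0],0],
  [[0.09,-0.09,0],0],
  [[0.1,-0.1,0],0],
  [[0.1,-0.1,0],0],
  [[0.1,-0.1,0],0],
])

```text
clock: 38.43
eef_pos: [167.3, 478.1, 200.7]
eef_rot: [3.141, -0.001, 2.009]
wrist_force: [0.1, 0.6, 0.7]
finger_gap: 47.2
```

```bash
python3 -c "
from h import *
t=manip.camera('top')[:,:,::-1]; s=manip.camera('side')[:,:,::-1]
cv2.imwrite('pics/z1.png',t); cv2.imwrite('pics/z2.png',s)
crop('top','z3.png',100,90,290,260,4,t)
st()"
```

```text
38.53 pos [168.19 477.82 200.33] rot [ 3.1410e+00 -3.0000e-04  2.0074e+00] F [-0.17  0.16 -0.01] M [-0.073  0.054  0.043] gap 47.06 j [ 1.16   0.207  1.649 -0.     1.284  0.724]
```

View pics/z1.png

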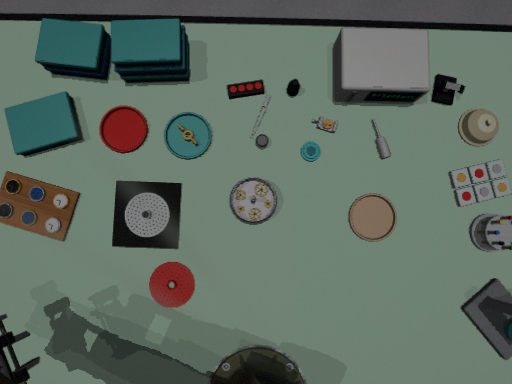

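View pics/z2.png

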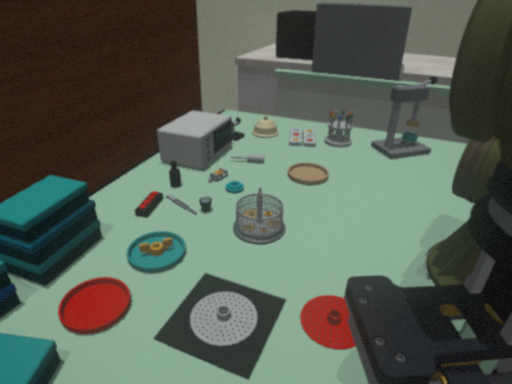

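View pics/z3.png

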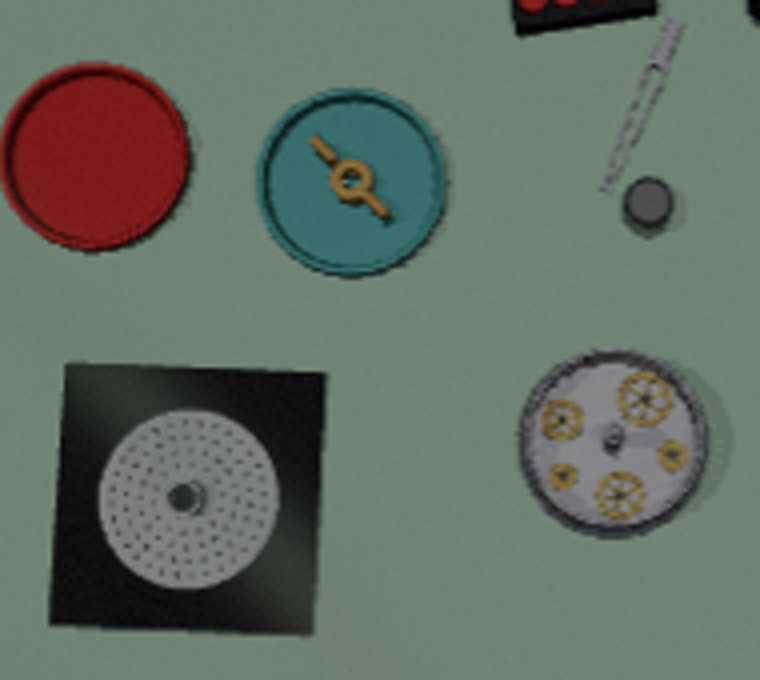

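The nut lies in the middle of the teal dish at crop (352,182). The cover is flat, boss up and centred on the pad at (189,498). The dish and the other things are where they were, so I'm handing in.

```bash
python3 -c "
from cell import manip
print(manip.sign_off())"
```

```text
the job is handed in; nothing more can be done
None
```

The job is done and handed in at about 38.5 s of the 72 s allowed.

- **Wing nut:** I unscrewed it about 1.8 turns counter-clockwise in three strokes, raising the gripper with the thread pitch. Lifting it off took only its own weight. I set it down in the teal dish with about 3 N of contact.
- **Cover:** I lifted it off the stud by its boss and laid it on the black pad.

**Last checks:** The final pictures from both cameras show the nut standing upright in the middle of the teal dish. The cover lies flat, boss up, wholly on the pad with clear margin all round. The dish and the other things look unmoved, and the arm is clear of everything.

**What did not match at first:**
- **Nut axis:** My first estimate was about 2 mm off, which gave up to about 8 N of side force early in the first stroke. I corrected it from the force reading, and the forces stayed low after that.
- **Cover contact:** The cover met the pad about 0.2 mm lower than where the arm first stopped. The next step pressed briefly to about 12 N, and I eased off to about 6 N before opening the gripper.
- **Finger opening:** It read 1–2 mm under the nominal widths, about 26.4 mm on the 28 mm hub late in the unscrewing and 22.5 mm on the 24 mm boss. I saw no slip.

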